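# Load the shell pallet and change its batch tag

## Robot

A 7-joint arm with a two-finger parallel gripper is mounted at the origin on the work surface. World frame = base frame: x ahead of the robot, y to its left, z up, the work surface at z = 0. Lengths are in m, angles in rad, forces in N, time in s.
With the tool pointing down it reaches from about 0.4 to 0.9 m from the base axis. Payload 5.5 kg.
Tool frame: the origin (TCP) lies midway between the tips of the shut fingers; the grasp point (between the pads) lies 19 mm behind it; z points along the fingers, y is the line along which they close (so a half turn about z gives the same grasp; the last joint's range is limited). The gripper opens to 85 mm and grips with 20 to 120 N. Pads are 22 mm wide; open, the fingers measure 114 mm over their backs; the gripper's body (76 mm by 85 mm) begins 54 mm behind the grasp point. The pads swing forward as they close: fully open they stand 13 mm farther back than shut.
Start: joints at [1.392, 0.501, -0.427, 1.55, 0.221, 1.138, -0.21], TCP at [0.278, -0.588, 0.193] pointing down, gripper open.
Joint ranges: [-2.88, 2.88], [-0.31, 2.03], [-1.54, 1.56], [0.2, 2.42], [-1.41, 4.55], [0.19, 2.02], [-2.57, 2.57]. Speed limits (rad/s): [2.57, 2.57, 3.14, 3.14, 3.14, 3.14, 3.14].

## Interface

Orientations are given as a unit quaternion [w, x, y, z].
In Python, from rig import readout, viewer, job gives the robot as it stands.
- The arm moves only by the tool drive_tool, never from a script. Its argument "deltas" is a list of rows, each a list of 4 numbers: the shift along the world's x, y, z scaled (see below), then the turn about the world's z scaled (see below). A call has exactly 8 rows; each row shifts and turns the commanded pose from where the row before left it; what a row does not reach is not made up. The controller multiplies each number of a shift by 8 cm and each number of a turn by 45 degrees. A row lasts 1/10 s, in which the tool goes at most 50 mm and 8.59 degrees, less where a joint would pass 70% of its speed; a pose out of reach is approached as far as the arm can. A call with a number of a shift or a turn outside -1 to 1 is refused whole. A call with a gripper value outside its range is refused whole. "jaw" is the opening, from 0 (shut) to 1 (fully open), set as the call begins (left out, the last holds). The fingers move at their own pace and stop on an object; the grip force is fixed at half the most. Time passes only in rows, so rows that do not move let the fingers close, or fill a call up. It gives the time, the measured TCP pose, the force, the opening and the grip force at its end, in the units of the state.
- readout.get_obs(): the state, without advancing time (a new reading comes with each control period).
- viewer.grab_frame(name): name is "side" or "top"; returns a dict with "img" (384x512x3 uint8, red, green, blue), "depth" (384x512 float32, m along the optical axis (not along the pixel's ray), 0 where there is no reading), "fx", "fy", "cx", "cy" (pixels), "k1" (the pictures are not rectified: a ray, as slopes to the right and down, at radius r is drawn at 1 + k1 r^2 times it, then the intrinsics apply), "T" (4x4, takes a point from camera to world coordinates). Camera axes: x right, y down, z forward; pixel columns grow to the right and rows downward; lengths in m; the calibration is good to about 2 mm. A picture is of the moment at which its call begins.
- job.hand_in(): hands the job in; it is judged then, once.
The state is a dict: "time_s": time; "joint_positions": joint angles; "joint_vel": joint speeds; "effort": joint torques, N m; "tcp_pos": TCP position; "ee_rot": TCP orientation; "force": force on the tool from outside, world axes, zero at the start; "torque": the same for the moment, N m; "width": opening from 0.0 (shut) to 1.0 (fully open); "gripper_force": force on a finger pad.
Only numpy, scipy, OpenCV 4.12 (cv2) and the standard library are available. Lean on these libraries where they do the work, as an engineer would, in place of code of your own. Each camera call takes 0.05 s, during which the arm holds its last target. There are 200 camera calls.

## Task

Swing the inspection lamp fully out to its outer stop, put the blue tag from the pallet into the red tin, then seat the orange tag in the square pocket and every brass shell on the bench in an oblong pocket of its own, right way up and pressed fully home, flat and square. When all of that is done, swing the lamp back over the pallet to its inner stop. Leave the tub, tape, screwdriver and bottle where they are.

Things in the scene. Friction and masses are not known exactly. Their poses are not given: they have to be found in the camera images.
- pallet: dark steel loading pallet fixed to the bench, 235 (x) x 220 (y) mm, 22 mm thick, with five oblong pockets and one square pocket, all 10 mm deep. Origin: centre of its underside on the bench; x points away from the robot, y to the left, z up
- pocket_1 (a point): centre of the floor of oblong shell pocket 1, 12 mm above the bench; pocket 40 mm (pallet x) by 95 mm (pallet y), 10 mm deep. Axes as the pallet's
- pocket_2 (a point): centre of the floor of oblong shell pocket 2, 12 mm above the bench; pocket 40 mm (pallet x) by 95 mm (pallet y), 10 mm deep. Axes as the pallet's
- pocket_3 (a point): centre of the floor of oblong shell pocket 3, 12 mm above the bench; pocket 40 mm (pallet x) by 95 mm (pallet y), 10 mm deep. Axes as the pallet's
- pocket_4 (a point): centre of the floor of oblong shell pocket 4, 12 mm above the bench; pocket 40 mm (pallet x) by 95 mm (pallet y), 10 mm deep. Axes as the pallet's
- pocket_5 (a point): centre of the floor of oblong shell pocket 5, 12 mm above the bench; pocket 40 mm (pallet x) by 95 mm (pallet y), 10 mm deep. Axes as the pallet's
- tag_pocket (a point): centre of the floor of the square tag pocket at the far right of the pallet, 12 mm above the bench; 54.5 mm square, 10 mm deep. Axes as the pallet's
- lamp_arm (a joint): angle of the white inspection-lamp arm about its upright post at the pallet's far left corner: 0 = inner stop, lamp head over the middle of the pallet; 1.2 rad = outer stop, clear of the pallet on its left. Grows clockwise seen from above. Stays where it is left
- lamp_knob (a point): middle of the upright red knob on top of the round lamp head (head 90 mm across, 171 to 195 mm above the bench): knob 22 mm in diameter, 50 mm tall, from 195 to 245 mm above the bench, this point at 220 mm; 224 mm from the hinge axis
- lamp_hinge (a point): point on the arm's vertical hinge axis, at the same height as the knob's middle (220 mm); post and hinge cap reach up to 201 mm
- shell_1: brass-coloured oblong connector shell with steel bands and a black stripe on top, 90 (its x) x 36 (its y) x 32 (z) mm, 0.11 to 0.23 kg. Origin: centre of its underside, z up. May be absent
- shell_2: brass-coloured oblong connector shell with steel bands and a black stripe on top, 90 (its x) x 36 (its y) x 32 (z) mm, 0.11 to 0.23 kg. Origin: centre of its underside, z up. May be absent
- shell_3: brass-coloured oblong connector shell with steel bands and a black stripe on top, 90 (its x) x 36 (its y) x 32 (z) mm, 0.11 to 0.23 kg. Origin: centre of its underside, z up. May be absent
- shell_4: brass-coloured oblong connector shell with steel bands and a black stripe on top, 90 (its x) x 36 (its y) x 32 (z) mm, 0.11 to 0.23 kg. Origin: centre of its underside, z up. May be absent
- shell_5: brass-coloured oblong connector shell with steel bands and a black stripe on top, 90 (its x) x 36 (its y) x 32 (z) mm, 0.11 to 0.23 kg. Origin: centre of its underside, z up. May be absent
- new_tag: orange square batch tag with a white dot on top, 50 x 50 x 32 mm. Origin: centre of its underside, z up
- old_tag: blue square batch tag with a white dot on top, 50 x 50 x 32 mm, at first in the square pocket. Origin: centre of its underside, z up
- red_tin: round red open tin standing fast on the bench, 140 mm across outside, 132 mm inside, 50 mm tall. Origin: centre of its underside
- tin_floor (a point): centre of the red tin's inner floor, 4 mm above the bench
- clear_tub: clear round plastic tub, 170 mm across, 75 mm tall, behind the work area; leave it alone
- tape_roll: yellow ring-shaped roll of tape, 100 mm across, 45 mm tall, lying flat behind the pallet; leave it alone
- screwdriver: screwdriver lying on the bench near the robot's right side; leave it alone
- oil_bottle: small white bottle with red cap, 120 mm tall, to the right of the red tin; leave it alone
Not all that is in view belongs to the job. What is shaped like the shell_5 but green is not meant.

How it is judged:
On the way, in this order (a step that is already met when the one before it is completed fails the run):
1. the lamp arm is swung out to its outer stop (above 1.05 rad) (value of joint lamp_arm above 1.05 rad), for 0.2 s.
2. the blue tag is in the red tin, the orange tag is seated in the square pocket and every shell in an oblong pocket ((horizontal distance between shell_1 and pocket_1 below 0.007 m or horizontal distance between shell_1 and pocket_2 below 0.007 m or horizontal distance between shell_1 and pocket_3 below 0.007 m or horizontal distance between shell_1 and pocket_4 below 0.007 m or horizontal distance between shell_1 and pocket_5 below 0.007 m) and z of shell_1 in the frame of pallet between 0.009 and 0.015 m and angle between each of shell_1, shell_2, shell_3, shell_4, shell_5, new_tag's own z axis and vertical below 0.06 rad and angle between the x axis of shell_1 and the y axis of pallet, either way round below 0.09 rad and (horizontal distance between shell_2 and pocket_1 below 0.007 m or horizontal distance between shell_2 and pocket_2 below 0.007 m or horizontal distance between shell_2 and pocket_3 below 0.007 m or horizontal distance between shell_2 and pocket_4 below 0.007 m or horizontal distance between shell_2 and pocket_5 below 0.007 m) and z of shell_2 in the frame of pallet between 0.009 and 0.015 m and angle between the x axis of shell_2 and the y axis of pallet, either way round below 0.09 rad and (horizontal distance between shell_3 and pocket_1 below 0.007 m or horizontal distance between shell_3 and pocket_2 below 0.007 m or horizontal distance between shell_3 and pocket_3 below 0.007 m or horizontal distance between shell_3 and pocket_4 below 0.007 m or horizontal distance between shell_3 and pocket_5 below 0.007 m) and z of shell_3 in the frame of pallet between 0.009 and 0.015 m and angle between the x axis of shell_3 and the y axis of pallet, either way round below 0.09 rad and (horizontal distance between shell_4 and pocket_1 below 0.007 m or horizontal distance between shell_4 and pocket_2 below 0.007 m or horizontal distance between shell_4 and pocket_3 below 0.007 m or horizontal distance between shell_4 and pocket_4 below 0.007 m or horizontal distance between shell_4 and pocket_5 below 0.007 m) and z of shell_4 in the frame of pallet between 0.009 and 0.015 m and angle between the x axis of shell_4 and the y axis of pallet, either way round below 0.09 rad and (horizontal distance between shell_5 and pocket_1 below 0.007 m or horizontal distance between shell_5 and pocket_2 below 0.007 m or horizontal distance between shell_5 and pocket_3 below 0.007 m or horizontal distance between shell_5 and pocket_4 below 0.007 m or horizontal distance between shell_5 and pocket_5 below 0.007 m) and z of shell_5 in the frame of pallet between 0.009 and 0.015 m and angle between the x axis of shell_5 and the y axis of pallet, either way round below 0.09 rad and horizontal distance between new_tag and tag_pocket below 0.007 m and z of new_tag in the frame of pallet between 0.009 and 0.015 m and (angle between the x axis of new_tag and the x axis of pallet, either way round below 0.09 rad or angle between the x axis of new_tag and the y axis of pallet, either way round below 0.09 rad) and horizontal distance between old_tag and tin_floor below 0.055 m and height (world z) of old_tag below 0.045 m), for 0.2 s.
3. the lamp arm is swung back over the pallet to its inner stop (below 0.12 rad) (value of joint lamp_arm below 0.12 rad), for 0.2 s.
At the end, for the whole second after the job is handed in: Shells in oblong pockets, orange tag in the square one: within 7 mm of centre, 3 mm of the floor, tilt under 0.06 rad, square within 0.09 rad; blue tag in the tin (55 mm of centre, under 45 mm); lamp within 0.12 rad of its inner stop; all at rest (all of step 2 and linear speed of each of shell_1, shell_2, shell_3, shell_4, shell_5, new_tag, old_tag below 0.02 m/s and value of joint lamp_arm below 0.12 rad); the robot touches nothing.
It fails at once if the clear tub is moved more than 30 mm (distance of clear_tub from where it was at the start of the episode above 0.03 m).
It fails at once if the tape roll is moved more than 30 mm (distance of tape_roll from where it was at the start of the episode above 0.03 m).
It fails at once if the screwdriver is moved more than 30 mm (distance of screwdriver from where it was at the start of the episode above 0.03 m).
It fails at once if the oil bottle is moved more than 30 mm (distance of oil_bottle from where it was at the start of the episode above 0.03 m).
Of shell_1, shell_2, shell_3, shell_4, shell_5 only 3 to 5 are there at a start; the rules pass over those that are not, and their reading is None.
At some moment in a run one of shell_1, shell_2, shell_3, shell_4, shell_5, new_tag may be knocked a few centimetres aside while the robot is not near it.
Once in a run the grip may slacken for a moment while it holds something.
It also fails if it takes over 210 s, if anything falls off the work surface, if the arm or the gripper's body presses on something with over 40 N, if the wrist force passes 120 N, or if a joint passes its speed limit or range.

## Working session

There is one attempt and no reset: what is moved stays moved. The work goes in short steps, Python scripts to look and compute and a tool call to move; the robot and the scene stay as the last step left them, time stands still between calls to the robot, and variables do not carry over. Pictures are saved under pics/ and viewed, at most 14 in all, crops included, and the job is handed in when it is done.

Besides the shell and the picture viewer there is one more tool, called after "Call:" by a JSON object that holds its "fn" and its "kwargs". drive_tool: Moves the arm, as the interface text tells. Its arguments: {"type":"object","properties":{"deltas":{"type":"array","items":{"type":"array","items":{"type":"number"}}},"jaw":{"type":"number"}},"required":["deltas"]}

```bash
mkdir -p pics; ls
cat > h.py <<'E'
import numpy as np, cv2
from rig import readout, viewer, job
def grab(n, save=None):
    f=viewer.grab_frame(n)
    if save: cv2.imwrite('pics/'+save, cv2.cvtColor(f['img'],cv2.COLOR_RGB2BGR))
    return f
def rays(f,uv):
    uv=np.atleast_2d(np.asarray(uv,float))
    d=(uv-[f['cx'],f['cy']])/[f['fx'],f['fy']]
    s=d.copy()
    for _ in range(20): s=d/(1+f['k1']*(s**2).sum(1,keepdims=True))
    return np.c_[s,np.ones(len(s))]
def atz(f,uv,z):
    T=np.array(f['T']); r=rays(f,uv)@T[:3,:3].T; o=T[:3,3]
    return o+r*((z-o[2])/r[:,2])[:,None]
def cloud(f):
    h,w=f['depth'].shape; u,v=np.meshgrid(np.arange(w),np.arange(h))
    T=np.array(f['T']); r=rays(f,np.c_[u.ravel(),v.ravel()])*f['depth'].reshape(-1,1)
    return (r@T[:3,:3].T+T[:3,3]).reshape(h,w,3)
def project(f,p):
    T=np.array(f['T']); c=(np.atleast_2d(p)-T[:3,3])@T[:3,:3]; s=c[:,:2]/c[:,2:]
    s=s*(1+f['k1']*(s**2).sum(1,keepdims=True)); return s*[f['fx'],f['fy']]+[f['cx'],f['cy']]
E
python3 - <<'E'
from h import *
for n in('top','side'):
    f=grab(n,n+'0.png'); print(n,np.round(f['T'],3).tolist(),f['fx'],f['fy'],f['cx'],f['cy'],f['k1'])
print(readout.get_obs())
E
```

```text
pics
top [[-0.056, -0.974, 0.22, 0.356], [-0.998, 0.055, -0.012, -0.082], [-0.001, -0.221, -0.975, 1.053], [0.0, 0.0, 0.0, 1.0]] 361.28922421577425 361.28922421577425 253.19346618046703 194.94995132390358 -0.06665900080538878
side [[-0.945, -0.227, 0.237, 0.179], [-0.328, 0.634, -0.701, 0.898], [0.009, -0.739, -0.673, 1.124], [0.0, 0.0, 0.0, 1.0]] 474.8721169808193 474.8721169808193 259.9276569989708 193.6637764469248 -0.1393744099286289
{'time_s': 0.1, 'joint_positions': array([ 1.39220574,  0.50178756, -0.42684709,  1.55133891,  0.22079283,
        1.13830511, -0.21029742]), 'joint_vel': array([ 0.00130621, -0.00336495, -0.00120861, -0.00173178,  0.00073426,
        0.00235373,  0.00024144]), 'effort': array([-1.08647460e-02, -5.70814705e+01, -5.83814979e+00, -2.81747514e+01,
        1.06351238e-02,  5.60710250e-03, -3.78018274e-05]), 'tcp_pos': array([ 0.2776089 , -0.58696673,  0.19214836]), 'ee_rot': array([-8.78785107e-04,  9.75692381e-01,  2.19142838e-01, -1.49054681e-04]), 'force': array([ 0.39386851,  0.89866448, -0.24725554]), 'torque': array([-0.00737587, -0.02272031, -0.03625156]), 'gripper_force': 0.0, 'width': 0.9991977633063298}
```

View pics/top0.png

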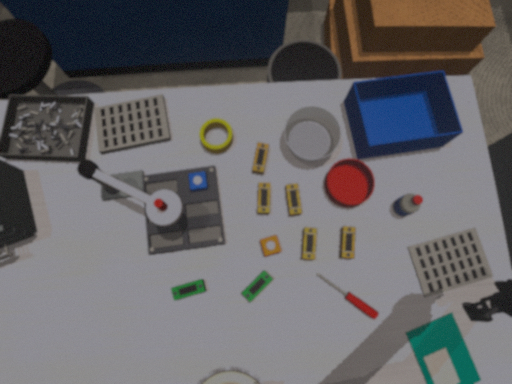

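View pics/side0.png

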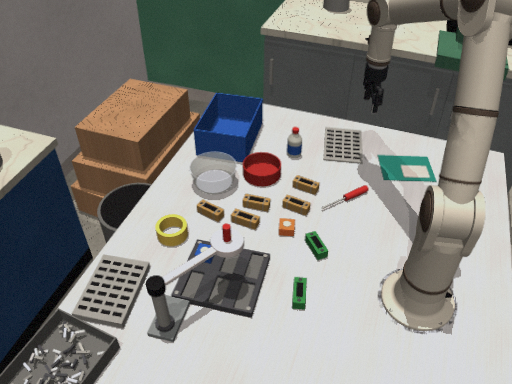

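The top view shows five brass shells (u 260–350, v 157–243), the orange tag at (271,245), the blue tag at (198,180), the tin at (350,183), the knob at (160,204), and two green decoys. The side view agrees, with the knob at (227,230). Next I measure these.

```bash
cat >> h.py <<'E'
R={'brass':((15,90,70),(28,255,255)),'orange':((5,150,150),(14,255,255)),'blue':((100,120,110),(118,255,255)),'red':((0,170,90),(4,255,255))}
def comps(f,col,lo=40):
    hsv=cv2.cvtColor(f['img'],cv2.COLOR_RGB2HSV); m=cv2.inRange(hsv,*R[col])
    if col=='red': m|=cv2.inRange(hsv,(174,170,90),(180,255,255))
    m=cv2.morphologyEx(m,cv2.MORPH_CLOSE,np.ones((3,3),np.uint8))
    n,l,s,c=cv2.connectedComponentsWithStats(m)
    return [(l==i,s[i,4],c[i]) for i in range(1,n) if s[i,4]>=lo]
def rect(P):
    (c,(w,h),a)=cv2.minAreaRect((P[:,:2]*1000).astype(np.float32))
    if w<h: w,h,a=h,w,a+90
    return np.round([c[0],c[1],w,h,(a+90)%180-90],1)
E
python3 - <<'E'
from h import *
for n in('top','side'):
    f=grab(n); C=cloud(f)
    print(n,'bench z',np.percentile(C[270:300,150:160,2],[5,50,95]) if n=='top' else '')
    for col in R:
        for m,a,c in comps(f,col,12):
            P=C[m]; P=P[np.isfinite(P).all(1)]
            z=np.percentile(P[:,2],[10,50,90]).round(4)
            if not(0.1<np.median(P[:,0])<1.1) or z[2]<0: continue
            T=P[P[:,2]>z[2]-.006]
            print(col,a,c.round(1),z,'rect',rect(T) if len(T)>4 else '')
E
```

```text
top bench z [-0.00356627 -0.00030435  0.00317681]
brass 305 [217.7 135.9] [0.0183 0.037  0.0456] rect [589.5 -14.  478.5  90.2   5.5]
brass 242 [260. 158.] [0.0292 0.0318 0.0344] rect [551.3 -96.2 390.7  36.4  -9.5]
brass 263 [263.5 198.3] [0.0296 0.0318 0.0348] rect [ 577.9 -123.4   86.5   32.    -3.7]
brass 278 [292.9 199.5] [0.0273 0.0316 0.0344] rect [ 475.7 -169.1  290.    63.8  -23.6]
brass 313 [347.3 242.3] [0.0288 0.0316 0.0343] rect [ 418.9 -228.2  306.6   87.9  -82.6]
brass 300 [308.7 243.7] [0.0278 0.0319 0.0343] rect [ 438.7 -243.8   87.2   33.5   -9.2]
brass 206 [270.2 245.2] [0.0298 0.0321 0.0345] rect [ 439.5 -133.8   47.3   47.1  -75.4]
blue 2857 [395.9 119.2] [0.0023 0.0048 0.008 ] rect [ 666.6 -343.7  780.3  228.3  -56.4]
blue 179 [197.4 180.1] [0.0417 0.0441 0.0467] rect [504.    9.8 344.3  54.9  22.6]
red 1282 [347.4 184.3] [0.0012 0.0038 0.0068] rect [ 488.4 -269.2  448.7  128.   -42.3]
red 30 [417.5 199.3] [0.119  0.1202 0.1227] rect [ 529.2 -531.6   14.9   13.8   87.1]
red 40 [158.6 203.2] [0.2425 0.2452 0.2468] rect [532.  126.8  16.7  11.3  42.5]
red 205 [361
[... 605 characters left out ...]
 88.6 -73.4]
orange 100 [286.2 224.6] [0.0281 0.0312 0.0342] rect [ 300.7  368.5 1085.3   42.9  -74.8]
blue 725 [230.2 124.3] [0.0015 0.0068 0.1189] rect [ 573.6  119.8 1726.7  248.6  -71.3]
blue 72 [200.8 247.8] [0.0391 0.0432 0.0458] rect [426.2 475.9 976.6  47.2 -62.4]
red 27 [295.1 130.1] [0.1101 0.1188 0.1217] rect [ 525.4 -528.6   18.5   17.4   69.3]
red 547 [261.4 166. ] [0.0009 0.0062 0.0466] rect [ 376.   216.7 1412.   129.3  -68.7]
red 13 [264.8 183.8] [0.0039 0.0087 0.0146] rect [ 573.4 -313.4   22.1    2.9   34.8]
red 137 [355.8 192.5] [0.0132 0.022  0.0266] rect [ 253.6 -371.3   95.8   20.3   49.8]
red 109 [226.2 232.3] [0.2032 0.2291 0.2453] rect [530.  130.8  18.2  17.2 -21. ]
```

Run:
```python
from h import *
for n in('top','side'):
    f=grab(n); C=cloud(f); C[f['depth']==0]=-9
    m=(C[...,2]>.15)&(C[...,2]<.26)&(C[...,0]>.4)&(C[...,0]<.85)&(C[...,1]>.05)&(C[...,1]<.5)
    P=C[m]; 
    hsv=cv2.cvtColor(f['img'],cv2.COLOR_RGB2HSV)
    d=m&(hsv[...,2]<70)&(C[...,2]>.19); print(n,'cap',C[d].mean(0) if d.any() else 0,d.sum(),np.ptp(C[d],0))
    h=m&(hsv[...,2]>110)&(hsv[...,1]<60); Q=C[h&(C[...,2]>.19)]; print('white',rect(Q),Q.mean(0))
    k=m&(C[...,2]>.235); print('knob top',C[k].mean(0),k.sum())
    if n=='side':
        k=m&(C[...,2]>.2)&(hsv[...,1]>150); print('knob',C[k].mean(0),k.sum())
```

```text
top cap [0.63242966 0.30611087 0.20168825] 264 [0.14120221 0.22539541 0.04211249]
white [583.8 201.  263.9  88.6  55.6] [0.55122481 0.1608989  0.1942396 ]
knob top [0.53315564 0.12699376 0.24398422] 79
side cap [0.63699854 0.32700183 0.19946738] 252 [0.04455779 0.04346477 0.01546744]
white [571.3 220.2 287.7  87.4  65.9] [0.55124623 0.172425   0.19388132]
knob top [0.53076502 0.1306086  0.24337311] 55
knob [0.52799452 0.13347477 0.22919888] 106
```

Call:
{"fn": "drive_tool", "kwargs": {"deltas": [[0,0,0.55,0],[0,0,0.55,0],[0.16,0.45,0,0],[0.16,0.45,0,0],[0.16,0.45,0,0],[0.16,0.45,0,0],[0.16,0.45,0,0],[0.16,0.45,0,0]], "jaw": 0.6}}

```text
time_s: 1.1
tcp_pos: [0.3551, -0.37, 0.2812]
ee_rot: [0.0, 0.976, 0.219, 0.0]
force: [0.8, 0.2, 0.5]
width: 0.601
gripper_force: 0.0
```

Call:
{"fn": "drive_tool", "kwargs": {"deltas": [[0.16,0.45,0,0.1],[0.16,0.45,0,0.1],[0.16,0.45,0,0.1],[0.16,0.45,0,0.1],[0.16,0.45,0,0.1],[0.16,0.45,0,0.1],[0.16,0.45,0,0.1],[0.16,0.45,0,0.1]]}}

```text
time_s: 1.9
tcp_pos: [0.4574, -0.0822, 0.2814]
ee_rot: [0.001, 0.859, 0.511, -0.0]
force: [0.7, -0.7, 1.2]
width: 0.603
gripper_force: 0.0
```

Call:
{"fn": "drive_tool", "kwargs": {"deltas": [[0.16,0.45,0,0],[0.16,0.45,0,0],[0.16,0.45,0,0],[0.16,0.45,0,0],[0.16,0.45,0,0],[0.16,0.4,0,0],[0,0,0,0],[0,0,0,0]]}}

```text
time_s: 2.7
tcp_pos: [0.5336, 0.1294, 0.2809]
ee_rot: [-0.0, 0.86, 0.511, -0.0]
force: [1.1, -0.8, 0.3]
width: 0.603
gripper_force: 0.0
```

Call:
{"fn": "drive_tool", "kwargs": {"deltas": [[-0.03,0,-0.27,0],[0,0,-0.27,0],[0,0,-0.27,0],[0,0,0,0],[0,0,0,0],[0,0,0,0],[0,0,0,0],[0,0,0,0]]}}

```text
time_s: 3.5
tcp_pos: [0.5321, 0.1284, 0.2172]
ee_rot: [0.0, 0.86, 0.51, 0.001]
force: [0.0, -0.6, 1.2]
width: 0.597
gripper_force: 0.0
```

Call:
{"fn": "drive_tool", "kwargs": {"deltas": [[0,0,0,0],[0,0,0,0],[0,0,0,0],[0,0,0,0],[-0.168,0.132,0,-0.098],[-0.168,0.132,0,-0.098],[-0.168,0.132,0,-0.098],[-0.168,0.132,0,-0.098]], "jaw": 0.33}}

```text
time_s: 4.3
tcp_pos: [0.4772, 0.1711, 0.2163]
ee_rot: [-0.0, 0.929, 0.371, -0.0]
force: [-0.4, -0.3, -0.5]
width: 0.326
gripper_force: 0.0
```

Call:
{"fn": "drive_tool", "kwargs": {"deltas": [[-0.121,0.176,0,-0.098],[-0.121,0.176,0,-0.098],[-0.121,0.176,0,-0.098],[-0.121,0.176,0,-0.098],[-0.061,0.205,0,-0.098],[-0.061,0.205,0,-0.098],[-0.061,0.205,0,-0.098],[-0.061,0.205,0,-0.098]]}}

```text
time_s: 5.1
tcp_pos: [0.4193, 0.2933, 0.2163]
ee_rot: [0.0, 0.997, 0.072, 0.0]
force: [0.6, 0.1, -0.0]
width: 0.326
gripper_force: 0.0
```

Call:
{"fn": "drive_tool", "kwargs": {"deltas": [[0,0.21,0,-0.098],[0,0.21,0,-0.098],[0,0.21,0,-0.098],[0,0.21,0,-0.098],[0,0,0,0],[0,0,0,0],[0,0,0,0],[0,0,0,0]]}}

```text
time_s: 5.9
tcp_pos: [0.4193, 0.3511, 0.2142]
ee_rot: [0.002, 0.998, -0.065, -0.002]
force: [-0.4, -0.1, 0.1]
width: 0.329
gripper_force: 0.0
```

Run:
```python
from h import *
f=grab('side','side1.png'); C=cloud(f); C[f['depth']==0]=-9
hsv=cv2.cvtColor(f['img'],cv2.COLOR_RGB2HSV)
k=(C[...,2]>.197)&(C[...,2]<.26)&(hsv[...,1]>170)&((hsv[...,0]<5)|(hsv[...,0]>174)); print(C[k].mean(0),k.sum())
w=(C[...,2]>.185)&(C[...,2]<.202)&(hsv[...,2]>120)&(hsv[...,1]<60)&(C[...,1]>.1); print(rect(C[w]))
```

```text
[-0.26965966 -1.5261526   0.24013676] 2
[592.6 228.4 181.5  39.6  64.2]
```

View pics/side1.png

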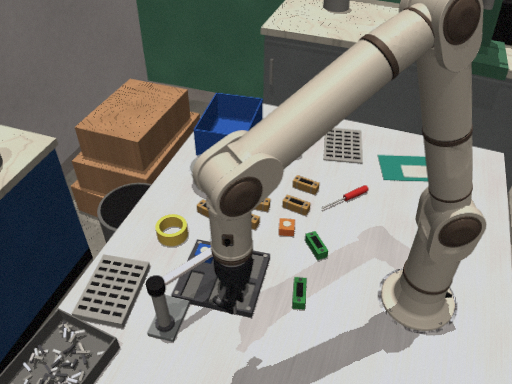

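Run:
```python
from h import *
o=readout.get_obs(); print(o['time_s'],o['tcp_pos'])
f=grab('side','side2.png'); print(project(f,[o['tcp_pos'],[.531,.129,.22],[.419,.293,.216],[.477,.171,.216]]))
```

```text
5.95 [0.41951673 0.35086347 0.214197  ]
[[234.96706321 315.05449727]
 [225.8984853  232.77223597]
 [244.20622127 294.70085927]
 [239.58321091 250.69045357]]
```

View pics/side2.png

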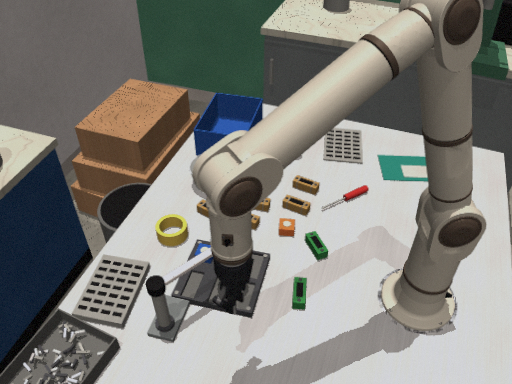

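The side view shows the tool at the outer position (232,310), but the lamp arm still points as before, from (160,285) to (210,250). The knob was not carried, so I will lift and look.

Call:
{"fn": "drive_tool", "kwargs": {"deltas": [[0,0,0.4,0],[0,0,0.4,0],[0,0,0.2,0],[0,0,0,0],[0,0,0,0],[0,0,0,0],[0,0,0,0],[0,0,0,0]]}}

```text
time_s: 6.8
tcp_pos: [0.4185, 0.3517, 0.2932]
ee_rot: [0.003, 0.998, -0.065, -0.002]
force: [0.4, -0.3, 0.2]
width: 0.323
gripper_force: 0.0
```

Run:
```python
from h import *
im=[]
for n,b in(('top',(60,130,170,130)),('side',(130,200,170,130))):
    f=grab(n); x,y,w,h=b
    im.append(cv2.resize(cv2.cvtColor(f['img'],cv2.COLOR_RGB2BGR)[y:y+h,x:x+w],None,fx=2.3,fy=2.3))
    C=cloud(f); C[f['depth']==0]=-9
    hsv=cv2.cvtColor(f['img'],cv2.COLOR_RGB2HSV)
    k=(C[...,2]>.2)&(C[...,2]<.26)&(hsv[...,1]>150)&(C[...,1]>0)&((hsv[...,0]<6)|(hsv[...,0]>172)); print(n,C[k].mean(0),k.sum())
cv2.imwrite('pics/c3.png',np.hstack(im))
```

```text
top [0.53025655 0.12514598 0.24013273] 61
side [nan nan nan] 0<stdin>:8: RuntimeWarning: Mean of empty slice.
  ret = um.true_divide(
```

View pics/c3.png

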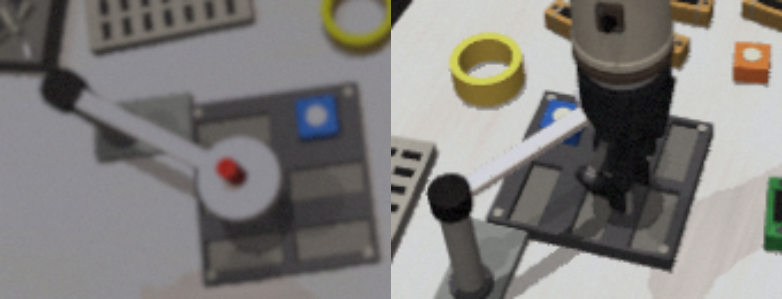

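The crop shows the lamp arm unmoved and the knob still at (0.53,0.127). I'll go back with the jaw open, descend lower, and look before swinging.

Call:
{"fn": "drive_tool", "kwargs": {"deltas": [[0.088,-0.175,0,0.096],[0.088,-0.175,0,0.096],[0.088,-0.175,0,0.096],[0.088,-0.175,0,0.096],[0.088,-0.175,0,0.096],[0.088,-0.175,0,0.096],[0.088,-0.175,0,0.096],[0.088,-0.175,0,0.096]], "jaw": 0.7}}

```text
time_s: 7.7
tcp_pos: [0.4753, 0.2397, 0.2941]
ee_rot: [0.002, 0.972, 0.236, -0.001]
force: [0.2, -0.2, 0.4]
width: 0.697
gripper_force: 0.0
```

Call:
{"fn": "drive_tool", "kwargs": {"deltas": [[0.088,-0.175,0,0.096],[0.088,-0.175,0,0.096],[0.088,-0.175,0,0.096],[0.088,-0.175,0,0.096],[0.088,-0.175,0,0.096],[0.088,-0.175,0,0.096],[0.088,-0.175,0,0.096],[0.088,-0.175,0,0.096]]}}

```text
time_s: 8.5
tcp_pos: [0.5316, 0.1278, 0.294]
ee_rot: [0.003, 0.858, 0.514, -0.0]
force: [0.4, 0.7, 0.3]
width: 0.701
gripper_force: 0.0
```

Call:
{"fn": "drive_tool", "kwargs": {"deltas": [[0,0,-0.27,0],[0,0,-0.27,0],[0,0,-0.27,0],[0,0,-0.19,0],[0,0,0,0],[0,0,0,0],[0,0,0,0],[0,0,0,0]]}}

```text
time_s: 9.3
tcp_pos: [0.5322, 0.1285, 0.2153]
ee_rot: [0.003, 0.858, 0.513, 0.001]
force: [0.4, 0.6, 0.9]
width: 0.7
gripper_force: 0.0
```

Call:
{"fn": "drive_tool", "kwargs": {"deltas": [[0,0,0,0],[0,0,0,0],[0,0,0,0],[0,0,0,0],[0,0,0,0],[0,0,0,0],[0,0,0,0],[0,0,0,0]], "jaw": 0}}

```text
time_s: 10.1
tcp_pos: [0.5315, 0.1282, 0.2142]
ee_rot: [0.003, 0.859, 0.513, -0.0]
force: [0.3, -1.2, 0.3]
width: -0.001
gripper_force: 0.0
```

Run:
```python
from h import *
o=readout.get_obs(); print(o['tcp_pos'],o['width'],o['gripper_force'],o['force'])
im=[]
for n,b in(('top',(60,130,170,130)),('side',(130,180,170,130))):
    f=grab(n); x,y,w,h=b
    im.append(cv2.resize(cv2.cvtColor(f['img'],cv2.COLOR_RGB2BGR)[y:y+h,x:x+w],None,fx=2.3,fy=2.3))
cv2.imwrite('pics/c4.png',np.hstack(im))
```

```text
[0.5314549  0.12816579 0.21416838] -0.0009067029700826851 0.0 [ 0.25305949 -1.20829206  0.2953634 ]
```

View pics/c4.png

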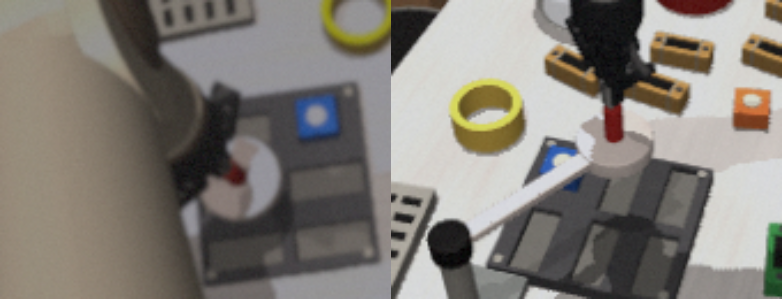

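The crops show the fingers shut beside or above the knob, so the reported TCP and the camera disagree. I'll check the true finger position with depth.

Run:
```python
from h import *
for n in('top','side'):
    f=grab(n); C=cloud(f); C[f['depth']==0]=-9
    hsv=cv2.cvtColor(f['img'],cv2.COLOR_RGB2HSV)
    d=(np.hypot(C[...,0]-.531,C[...,1]-.128)<.09)&(C[...,2]>.205)&(hsv[...,2]<90)&(hsv[...,1]<120)
    P=C[d]
    for z0 in np.arange(.2,.36,.015):
        q=P[(P[:,2]>=z0)&(P[:,2]<z0+.015)]
        if len(q)>3: print(n,round(z0,3),len(q),q.mean(0).round(3),q.min(0).round(3)[:2],q.max(0).round(3)[:2])
    k=(hsv[...,1]>150)&(C[...,2]>.197)&(C[...,1]>0)&(np.hypot(C[...,0]-.531,C[...,1]-.128)<.05)
    print(n,'knob',C[k].mean(0),C[k][:,2].max())
```

```text
top 0.2 5 [0.531 0.12  0.208] [0.524 0.118] [0.537 0.129]
top 0.215 6 [0.532 0.122 0.222] [0.523 0.118] [0.538 0.131]
top 0.23 6 [0.531 0.125 0.241] [0.523 0.118] [0.541 0.132]
top 0.245 6 [0.529 0.122 0.256] [0.522 0.117] [0.538 0.129]
top 0.26 26 [0.528 0.123 0.268] [0.518 0.118] [0.54  0.134]
top 0.275 20 [0.528 0.122 0.283] [0.519 0.117] [0.541 0.131]
top 0.29 44 [0.524 0.123 0.3  ] [0.499 0.104] [0.556 0.144]
top 0.305 84 [0.523 0.125 0.312] [0.49  0.098] [0.567 0.148]
top 0.32 92 [0.527 0.121 0.326] [0.479 0.095] [0.572 0.146]
top 0.335 117 [0.561 0.109 0.343] [0.481 0.092] [0.589 0.146]
top 0.35 32 [0.548 0.116 0.357] [0.493 0.103] [0.576 0.14 ]
top knob [0.52719548 0.12127402 0.23208639] 0.24537572798583518
side 0.245 6 [0.531 0.139 0.258] [0.525 0.138] [0.536 0.14 ]
side 0.26 33 [0.526 0.138 0.268] [0.517 0.129] [0.543 0.141]
side 0.275 36 [0.53  0.139 0.281] [0.516 0.132] [0.543 0.144]
side 0.29 47 [0.532 0.139 0.3  ] [0.512 0.124] [0.563 0.154]
side 0.305 84 [0.528 0.139 0.312] [0.499 0.12 ] [0.57  0.158]
side 0.32 98 [0.538 0.14  0.328] [0.488 0.112] [0.584 0.166]
side 0.335 156 [0.513 0.148 0.343] [0.472 0.108] [0.588 0.17 ]
side 0.35 106 [0.513 0.149 0.357] [0.486 0.117] [0.581 0.158]
side knob [0.52660384 0.13712261 0.24576191] 0.5136915594297996
```

Depth puts the shut fingertips at z≈0.25 while the state says 0.214, so they stand about 35 mm higher than reported. I'll calibrate this by a gentle touch on the knob top (z = 0.245).

Call:
{"fn": "drive_tool", "kwargs": {"deltas": [[0,0,-0.02,0],[0,0,0,0],[0,0,-0.01,0],[0,0,0,0],[0,0,0,0],[0,0,0,0],[0,0,0,0],[0,0,0,0]]}}

```text
time_s: 11.1
tcp_pos: [0.5315, 0.1281, 0.2118]
ee_rot: [0.003, 0.859, 0.513, -0.0]
force: [-0.8, 0.5, 0.4]
width: 0.002
gripper_force: 0.0
```

Call:
{"fn": "drive_tool", "kwargs": {"deltas": [[0,0,-0.02,0],[0,0,0,0],[0,0,0,0],[0,0,0,0],[0,0,0,0],[0,0,0,0],[0,0,0,0],[0,0,0,0]]}}

```text
time_s: 11.9
tcp_pos: [0.5315, 0.1281, 0.2102]
ee_rot: [0.003, 0.859, 0.513, -0.0]
force: [0.6, -0.1, -0.2]
width: -0.004
gripper_force: 0.0
```

Call:
{"fn": "drive_tool", "kwargs": {"deltas": [[0,0,-0.02,0],[0,0,0,0],[0,0,0,0],[0,0,0,0],[0,0,0,0],[0,0,0,0],[0,0,0,0],[0,0,0,0]]}}

```text
time_s: 12.7
tcp_pos: [0.5315, 0.1281, 0.2086]
ee_rot: [0.003, 0.859, 0.513, -0.0]
force: [-0.9, -0.1, 0.5]
width: 0.001
gripper_force: 0.0
```

Call:
{"fn": "drive_tool", "kwargs": {"deltas": [[0,0,-0.025,0],[0,0,0,0],[0,0,0,0],[0,0,0,0],[0,0,0,0],[0,0,0,0],[0,0,0,0],[0,0,0,0]]}}

```text
time_s: 13.5
tcp_pos: [0.5318, 0.1282, 0.2069]
ee_rot: [0.003, 0.859, 0.513, 0.0]
force: [-1.1, -0.4, 5.3]
width: 0.0
gripper_force: 2.6
```

Call:
{"fn": "drive_tool", "kwargs": {"deltas": [[0,0,-0.025,0],[0,0,0,0],[0,0,0,0],[0,0,0,0],[0,0,0,0],[0,0,0,0],[0,0,0,0],[0,0,0,0]]}}

```text
time_s: 14.3
tcp_pos: [0.5329, 0.1276, 0.2068]
ee_rot: [0.004, 0.859, 0.512, 0.001]
force: [-1.7, -2.2, 16.2]
width: -0.003
gripper_force: 7.7
```

Call:
{"fn": "drive_tool", "kwargs": {"deltas": [[0,0,-0.025,0],[0,0,0,0],[0,0,0,0],[0,0,0,0],[0,0,0,0],[0,0,0,0],[0,0,0,0],[0,0,0,0]]}}

```text
time_s: 15.1
tcp_pos: [0.5342, 0.127, 0.2067]
ee_rot: [0.005, 0.859, 0.512, 0.002]
force: [-3.1, -4.8, 24.4]
width: -0.001
gripper_force: 12.5
```

Run:
```python
from h import *
f=grab('side'); C=cloud(f)
cv2.imwrite('pics/c5.png',cv2.resize(cv2.cvtColor(f['img'],cv2.COLOR_RGB2BGR)[180:280,170:280],None,fx=5,fy=5))
```

```text
(no output)
```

View pics/c5.png

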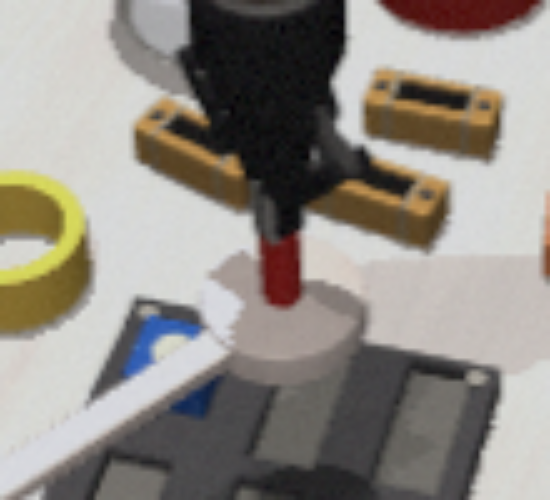

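The tips touched at a reported z of 0.207, which is true 0.245. So true tip height = reported + 0.038, and I'll use that from here on. Lift, open, straddle the knob properly and swing.

Call:
{"fn": "drive_tool", "kwargs": {"deltas": [[0,0,0.25,0],[0,0,0,0],[0,0,0,0],[0,0,0,0],[0,0,0,0],[0,0,0,0],[0,0,0,0],[0,0,0,0]], "jaw": 0.6}}

```text
time_s: 15.95
tcp_pos: [0.5314, 0.1281, 0.2223]
ee_rot: [0.002, 0.859, 0.513, -0.0]
force: [0.6, -0.2, -0.1]
width: 0.605
gripper_force: 0.0
```

Call:
{"fn": "drive_tool", "kwargs": {"deltas": [[0,0,-0.17,0],[0,0,-0.17,0],[0,0,-0.17,0],[0,0,-0.17,0],[0,0,0,0],[0,0,0,0],[0,0,0,0],[0,0,0,0]]}}

```text
time_s: 16.75
tcp_pos: [0.5321, 0.1284, 0.1689]
ee_rot: [0.003, 0.859, 0.513, 0.0]
force: [0.4, 0.0, 0.3]
width: 0.599
gripper_force: 0.0
```

Call:
{"fn": "drive_tool", "kwargs": {"deltas": [[0,0,0,0],[0,0,0,0],[0,0,0,0],[0,0,0,0],[-0.168,0.132,0,-0.098],[-0.168,0.132,0,-0.098],[-0.168,0.132,0,-0.098],[-0.168,0.132,0,-0.098]], "jaw": 0.33}}

```text
time_s: 17.55
tcp_pos: [0.4779, 0.1706, 0.1684]
ee_rot: [0.003, 0.928, 0.373, -0.0]
force: [2.3, -0.4, 0.7]
width: 0.333
gripper_force: 0.8
```

Call:
{"fn": "drive_tool", "kwargs": {"deltas": [[-0.121,0.176,0,-0.098],[-0.121,0.176,0,-0.098],[-0.121,0.176,0,-0.098],[-0.121,0.176,0,-0.098],[-0.061,0.205,0,-0.098],[-0.061,0.205,0,-0.098],[-0.061,0.205,0,-0.098],[-0.061,0.205,0,-0.098]]}}

```text
time_s: 18.35
tcp_pos: [0.4196, 0.2923, 0.1682]
ee_rot: [0.003, 0.997, 0.075, -0.001]
force: [2.3, -1.3, -0.3]
width: 0.328
gripper_force: 0.8
```

Call:
{"fn": "drive_tool", "kwargs": {"deltas": [[0,0.2,0,-0.098],[0,0.2,0,-0.098],[0,0.2,0,-0.098],[0,0.2,0,-0.098],[0,0,0,0],[0,0,0,0],[0,0,0,0],[0,0,0,0]]}}

```text
time_s: 19.15
tcp_pos: [0.4201, 0.3234, 0.1668]
ee_rot: [0.026, 0.996, -0.086, -0.006]
force: [-12.1, -71.2, 44.7]
width: 0.332
gripper_force: 36.1
```

Call:
{"fn": "drive_tool", "kwargs": {"deltas": [[0,0.05,0,0],[0,0,0,0],[0,0,0,0],[0,0,0,0],[0,0,0,0],[0,0,0,0],[0,0,0,0],[0,0,0,0]]}}

```text
time_s: 19.95
tcp_pos: [0.4201, 0.3231, 0.1667]
ee_rot: [0.029, 0.996, -0.087, -0.006]
force: [-14.2, -79.8, 51.5]
width: 0.331
gripper_force: 40.7
```

Call:
{"fn": "drive_tool", "kwargs": {"deltas": [[0,-0.2,0,0],[0,-0.16,0,0],[0,0,0,0],[0,0,0,0],[0,0,0,0],[0,0,0,0],[0,0,0,0],[0,0,0,0]]}}

```text
time_s: 20.75
tcp_pos: [0.4204, 0.3253, 0.1679]
ee_rot: [0.007, 0.997, -0.079, -0.002]
force: [-0.2, -16.7, 9.4]
width: 0.328
gripper_force: 8.2
```

Run:
```python
from h import *
o=readout.get_obs(); print(o['tcp_pos'],o['force'])
f=grab('side'); C=cloud(f)
cv2.imwrite('pics/c6.png',cv2.resize(cv2.cvtColor(f['img'],cv2.COLOR_RGB2BGR)[200:384,100:340],None,fx=3,fy=3))
for n in('top','side'):
    f=grab(n); C=cloud(f); C[f['depth']==0]=-9; hsv=cv2.cvtColor(f['img'],cv2.COLOR_RGB2HSV)
    w=(C[...,2]>.17)&(C[...,2]<.2)&(hsv[...,2]>100)&(hsv[...,1]<60)&(C[...,1]>.2)&(C[...,0]>.4)&(C[...,0]<.66); print(n,w.sum(),rect(C[w]))
```

```text
[0.42036336 0.32527239 0.16789369] [ -0.20949432 -16.69916077   9.3699518 ]
top 1068 [524.5 306.1 259.   79.5  -7.6]
side 1015 [526.4 333.4 258.1  89.    4.3]
```

View pics/c6.png

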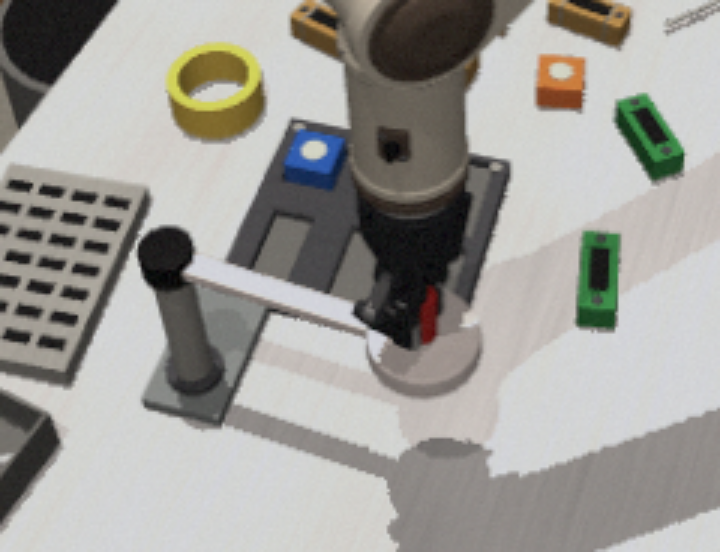

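The crop shows the arm swung out, head at about (425,350) in the crop, still pressed on its stop. I'll release, lift and park to the right for a clear measurement.

Call:
{"fn": "drive_tool", "kwargs": {"deltas": [[0,-0.06,0,0],[0,0,0.3,0],[0,0,0.4,0],[0,0,0.5,0],[0,0,0.5,0],[0,-0.3,0,0],[0,-0.5,0,0],[0,-0.5,0,0]], "jaw": 0.6}}

```text
time_s: 21.7
tcp_pos: [0.4192, 0.2235, 0.3045]
ee_rot: [0.001, 0.997, -0.075, -0.001]
force: [0.3, 0.1, -0.2]
width: 0.597
gripper_force: 0.0
```

Call:
{"fn": "drive_tool", "kwargs": {"deltas": [[0,-0.5,0,0],[0,-0.5,0,0],[0,-0.5,0,0],[0,-0.5,0,0],[0,-0.5,0,0],[0,-0.5,0,0],[0,-0.5,0,0],[0,-0.5,0,0]]}}

```text
time_s: 22.5
tcp_pos: [0.42, -0.0977, 0.3045]
ee_rot: [0.002, 0.997, -0.076, -0.001]
force: [0.6, -0.6, 0.4]
width: 0.599
gripper_force: 0.0
```

Call:
{"fn": "drive_tool", "kwargs": {"deltas": [[0,-0.5,0,0],[0,-0.5,0,0],[0,-0.5,0,0],[0,-0.5,0,0],[0,-0.5,0,0],[0,-0.5,0,0],[0,0,0,0],[0,0,0,0]]}}

```text
time_s: 23.3
tcp_pos: [0.42, -0.3373, 0.3037]
ee_rot: [0.002, 0.997, -0.078, -0.002]
force: [0.4, 1.2, 0.3]
width: 0.599
gripper_force: 0.0
```

```bash
cat >> h.py <<'E'
def clean(f):
    C=cloud(f); C[f['depth']==0]=-9; return C
E
python3 - <<'E'
from h import *
for n in('top','side'):
    f=grab(n,n+'7.png'); C=clean(f); hsv=cv2.cvtColor(f['img'],cv2.COLOR_RGB2HSV)
    k=(hsv[...,1]>150)&(C[...,2]>.2)&(C[...,2]<.26)&(C[...,1]>.2); print(n,'knob',C[k].mean(0),k.sum())
    d=(hsv[...,2]<70)&(C[...,2]>.185)&(C[...,2]<.21)&(abs(C[...,0]-.64)<.05)&(abs(C[...,1]-.32)<.05); print('cap',C[d].mean(0))
    # pallet top surface dark
    p=(hsv[...,2]<115)&(C[...,2]>.017)&(C[...,2]<.029)&(C[...,0]>.3)&(C[...,0]<.75)&(C[...,1]>-.06)&(C[...,1]<.26)
    m=cv2.morphologyEx(p.astype(np.uint8),cv2.MORPH_OPEN,np.ones((3,3)))
    nn,l,s,c=cv2.connectedComponentsWithStats(m); i=1+s[1:,4].argmax(); print('pallet',s[i,4],rect(C[l==i]),np.median(C[l==i][:,2]))
    for col in('brass','orange','blue'):
        for m,a,c in comps(f,col,30):
            P=C[m]; P=P[(P[:,2]>-.01)&(P[:,2]<.06)]
            if len(P)<20 or not 0.2<np.median(P[:,0])<.9: continue
            z=np.percentile(P[:,2],[50,90]); T=P[P[:,2]>z[1]-.006]; print(col,a,c.round(1),z.round(3),rect(T))
E
```

```text
top knob [0.41773766 0.31844716 0.23641643] 89
cap [0.64056341 0.31900056 0.19952621]
pallet 3266 [560.5 115.2 233.9 222.9   5.3] 0.02195590968929373
brass 137 [214.  126.7] [0.032 0.044] [794.    9.9  74.9  44.6 -81.1]
brass 139 [219.1 146.6] [0.038 0.046] [ 7.466e+02 -7.000e-01  9.420e+01  3.600e+01 -7.470e+01]
brass 247 [260.1 158.1] [0.032 0.034] [ 701.2 -121.7   85.3   33.2  -14. ]
brass 265 [263.5 198.6] [0.032 0.034] [ 577.4 -123.4   86.8   32.    -3.7]
brass 266 [293.  199.4] [0.032 0.034] [ 569.4 -210.    85.6   34.3    2.8]
brass 312 [347.3 242.2] [0.032 0.034] [ 435.4 -354.4   88.    35.9   -9.4]
brass 293 [308.5 243.4] [0.032 0.034] [ 439.2 -243.9   86.    34.3   -5.5]
brass 206 [270.2 245.2] [0.032 0.035] [ 439.5 -133.9   47.1   46.9  -77.2]
blue 2935 [396.1 119.1] [0.005 0.007] [ 818.1 -568.1  223.   147.1  -84.3]
blue 188 [197.3 180. ] [0.044 0.046] [638.1  65.3  48.   47.9 -84.6]
side knob [0.41426613 0.32888991 0.23099124] 139
cap [0.6373258  0.32754778 0.19892131]
pallet 1292 [554.3 105.2 205.  133.8 -84.8] 0.021152634807298343
brass 299 [305.7 184.6] [0.028 0.034] [ 432.1 -352.5   87.5   42.2   -9.1]
brass 287 [256.2 202.8] [0.027 0.034] [ 566.5 -209.2   85.7   39.9    3.4]
brass 293 [296.  205.2] [0.027 0.033] [ 436.3 -242.3   87.8   43.4   -4.3]
brass 303 [209.9 210.6] [0.027 0.034] [ 698.  -119.7   87.4   37.7  -13.3]
brass 303 [244.8 219.3] [0.027 0.033] [ 575.6 -122.2   87.3   39.9   -3.7]
brass 560 [171.6 231.5] [0.026 0.043] [770.2  14.7  91.   90.  -87.3]
orange 99 [286.4 224.4] [0.031 0.035] [ 436.4 -131.8   48.2   42.1  -73.8]
blue 712 [230.2 124.4] [0.005 0.009] [ 812.2 -619.9  157.7  117.2    7. ]
blue 161 [204.4 250.3] [0.043 0.046] [633.9  66.   53.3  49.4 -82.5]
```

View pics/top7.png

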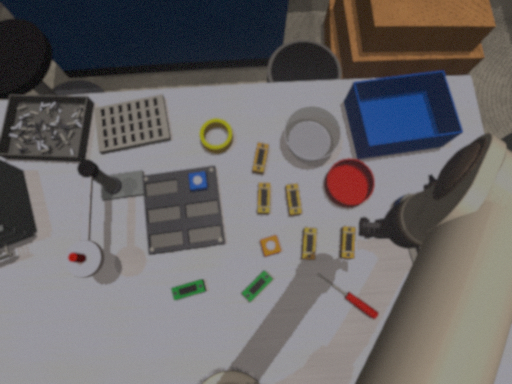

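The top view shows the lamp out at (85,258) and the pallet clear, with pockets at about (163,187), (164,214), (167,240), (202,208) and (206,234). The arm started near 0.15 rad, and a 1.06 rad swing puts it at about 1.2. Now I measure the pocket centres.

Run:
```python
from h import *
acc=np.zeros((384,512,3)); D=[]
for i in range(6):
    f=grab('top'); acc+=f['img']; D.append(f['depth'])
f['img']=(acc/6).astype(np.uint8); D=np.array(D); f['depth']=np.median(D,0)
np.savez('avg.npz',img=f['img'],depth=f['depth'])
C=clean(f); g=cv2.cvtColor(f['img'],cv2.COLOR_RGB2GRAY)
print('gray', g[187,163],g[200,180],g[214,164],g[208,202],g[260,180])
roi=(C[...,0]>.43)&(C[...,0]<.69)&(C[...,1]>-.02)&(C[...,1]<.25)
p=(roi&(g>62)&(C[...,2]<.017)&(C[...,2]>.005)&(g<140)).astype(np.uint8)
n,l,s,c=cv2.connectedComponentsWithStats(p)
for i in range(1,n):
    if s[i,4]>100:
        cn=cv2.findContours((l==i).astype(np.uint8),cv2.RETR_EXTERNAL,cv2.CHAIN_APPROX_NONE)[0][0].reshape(-1,2)
        print(s[i,4],c[i].round(1),'floorplane',rect(atz(f,cn,.012)),'topplane',rect(atz(f,cn,.022)),np.median(C[l==i][:,2]).round(4))
# pallet outline
p=(roi&(C[...,2]>.016)&(C[...,2]<.029)|roi&(g<140)).astype(np.uint8)
p=cv2.morphologyEx(p,cv2.MORPH_OPEN,np.ones((5,5)))
cn=max(cv2.findContours(p,cv2.RETR_EXTERNAL,cv2.CHAIN_APPROX_NONE)[0],key=cv2.contourArea).reshape(-1,2)
print('pallet',rect(atz(f,cn,.022)))
# tin
for m,a,cc in comps(f,'red',500):
    P=C[m]; P=P[(P[:,2]>-.01)&(P[:,2]<.012)]; print('tin floor',P.mean(0),rect(P))
```

```text
gray 96 68 96 100 152
104 [139.8 182.4] floorplane [650.1 242.6  74.5  16.   -2.3] topplane [647.2 239.5  73.8  15.9  -2.3] 0.0157
376 [161.2 187.4] floorplane [629.8 179.2  95.7  36.5 -85.3] topplane [627.1 176.7  94.7  36.2 -85.3] 0.0127
430 [201.7 207.9] floorplane [560.8  59.1  95.3  39.4 -84.9] topplane [558.8  57.7  94.4  39.1 -84.9] 0.0127
409 [163.6 213.5] floorplane [550.7 171.5  94.1  39.4 -84.9] topplane [548.9 169.1  93.2  39.1 -84.9] 0.0127
450 [204.4 233.3] floorplane [485.3  52.3  95.5  39.5 -85. ] topplane [484.   51.   94.5  39.1 -85. ] 0.0126
448 [166.  238.9] floorplane [475.  165.3  95.2  39.9 -84.9] topplane [473.8 163.   94.3  39.5 -84.9] 0.0125
pallet [563.8 119.9 257.  240.6   5.2]
tin floor [ 0.61194107 -0.3809162   0.00370055] [ 612.8 -380.4  119.   116.1   85.4]
```

Call:
{"fn": "drive_tool", "kwargs": {"deltas": [[0.227,0.419,0,0.026],[0.227,0.419,0,0.026],[0.227,0.419,0,0.026],[0.227,0.419,0,0.026],[0.227,0.419,0,0.026],[0.227,0.419,0,0.026],[0.227,0.419,0,0.026],[0.227,0.419,0,0.026]], "jaw": 0.8}}

```text
time_s: 24.5
tcp_pos: [0.5653, -0.0673, 0.3045]
ee_rot: [0.002, 1.0, 0.005, -0.001]
force: [0.1, -0.7, 0.0]
width: 0.8
gripper_force: 0.0
```

Call:
{"fn": "drive_tool", "kwargs": {"deltas": [[0.227,0.419,0,0.026],[0.227,0.419,0,0.026],[0.227,0.419,0,0.026],[0.227,0.419,0,0.026],[0,0,-0.5,0],[0,0,-0.5,0],[0,0,-0.5,0],[0,0,-0.5,0]]}}

```text
time_s: 25.3
tcp_pos: [0.6373, 0.0655, 0.143]
ee_rot: [0.002, 0.999, 0.046, -0.001]
force: [-0.0, 0.1, -0.2]
width: 0.798
gripper_force: 0.0
```

Call:
{"fn": "drive_tool", "kwargs": {"deltas": [[0,0,-0.4,0],[0,0,-0.3,0],[0,0,-0.3,0],[0,0,0,0],[0,0,0,0],[0,0,0,0],[0,0,0,0],[0,0,0,0]]}}

```text
time_s: 26.1
tcp_pos: [0.6384, 0.0651, 0.0656]
ee_rot: [0.002, 0.999, 0.045, -0.0]
force: [0.1, 0.3, -0.4]
width: 0.803
gripper_force: 0.0
```

Run:
```python
from h import *
o=readout.get_obs(); print(o['tcp_pos'],o['ee_rot'])
f=grab('side','side8.png')
cv2.imwrite('pics/c8.png',cv2.resize(cv2.cvtColor(f['img'],cv2.COLOR_RGB2BGR)[170:310,130:290],None,fx=4,fy=4))
```

```text
[0.63837505 0.06514828 0.06563748] [ 2.00334036e-03  9.98976407e-01  4.51891230e-02 -2.59161836e-04]
```

View pics/c8.png

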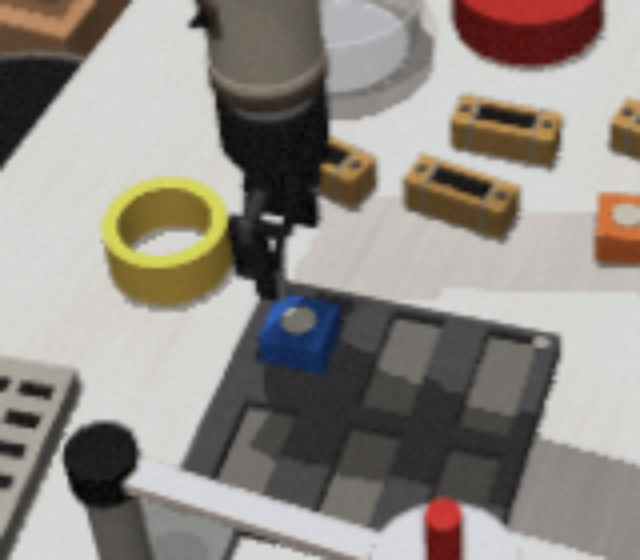

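Run:
```python
from h import *
f=grab('side'); C=clean(f); hsv=cv2.cvtColor(f['img'],cv2.COLOR_RGB2HSV)
for z in(.1,.115): print(z,(project(f,[[.6345,.107,z],[.6415,.024,z]])-[130,170])*4)
P=C[(C[...,2]>.09)&(C[...,2]<.2)&(abs(C[...,0]-.638)<.1)&(abs(C[...,1]-.065)<.1)&(hsv[...,2]<110)]
for z0 in np.arange(.09,.2,.01):
    q=P[(P[:,2]>=z0)&(P[:,2]<z0+.01)]
    if len(q)>3: print(round(z0,3),len(q),q.mean(0).round(3),q.min(0).round(3)[:2],q.max(0).round(3)[:2])
```

```text
0.1 [[267.79321892 308.47503883]
 [305.71747237 227.02368667]]
0.115 [[266.04337967 294.48491715]
 [304.33829986 212.99316006]]
0.11 17 [0.634 0.053 0.117] [0.622 0.029] [0.645 0.113]
0.12 27 [0.631 0.078 0.125] [0.62  0.029] [0.645 0.113]
0.13 32 [0.631 0.078 0.135] [0.622 0.03 ] [0.64  0.117]
0.14 14 [0.631 0.034 0.145] [0.621 0.019] [0.637 0.107]
0.15 21 [0.627 0.072 0.156] [0.619 0.008] [0.637 0.132]
0.16 49 [0.628 0.101 0.164] [ 0.618 -0.001] [0.642 0.133]
0.17 39 [0.624 0.102 0.175] [0.616 0.039] [0.64  0.133]
0.18 48 [0.625 0.105 0.185] [0.615 0.035] [0.65  0.137]
0.19 50 [0.627 0.106 0.195] [0.615 0.05 ] [0.651 0.136]
```

Call:
{"fn": "drive_tool", "kwargs": {"deltas": [[0,0,-0.3,0],[0,0,-0.3,0],[0,0,-0.25,0],[0,0,-0.13,0],[0,0,-0.03,0],[0,0,0,0],[0,0,0,0],[0,0,0,0]]}}

```text
time_s: 27.0
tcp_pos: [0.6384, 0.0651, -0.0154]
ee_rot: [0.002, 0.999, 0.045, -0.0]
force: [-0.0, -0.4, 0.2]
width: 0.797
gripper_force: 0.0
```

Call:
{"fn": "drive_tool", "kwargs": {"deltas": [[0,0,0,0],[0,0,0,0],[0,0,0,0],[0,0,0,0],[0,0,0,0],[0,0,0,0],[0,0,0,0],[0,0,0,0]], "jaw": 0}}

```text
time_s: 27.8
tcp_pos: [0.6384, 0.0651, -0.0155]
ee_rot: [0.002, 0.999, 0.045, -0.0]
force: [-1.0, -0.6, 6.2]
width: 0.571
gripper_force: 64.3
```

Call:
{"fn": "drive_tool", "kwargs": {"deltas": [[0,0,0.1,0],[0,0,0.2,0],[0,0,0.3,0],[0,0,0.5,0],[0,0,0,0],[0,0,0,0],[0,0,0,0],[0,0,0,0]]}}

```text
time_s: 28.6
tcp_pos: [0.6361, 0.0648, 0.0702]
ee_rot: [0.002, 0.999, 0.045, -0.003]
force: [0.6, 0.7, -1.0]
width: 0.575
gripper_force: 63.5
```

Call:
{"fn": "drive_tool", "kwargs": {"deltas": [[0,0,0.3,0],[-0.022,-0.4,0,0],[-0.022,-0.4,0,0],[-0.022,-0.4,0,0],[-0.022,-0.4,0,0],[-0.022,-0.4,0,0],[-0.022,-0.4,0,0],[-0.022,-0.4,0,0]]}}

```text
time_s: 29.4
tcp_pos: [0.6239, -0.1601, 0.094]
ee_rot: [0.002, 0.999, 0.045, -0.003]
force: [-0.2, -0.3, -1.2]
width: 0.57
gripper_force: 63.6
```

Call:
{"fn": "drive_tool", "kwargs": {"deltas": [[-0.022,-0.4,0,0],[-0.022,-0.4,0,0],[-0.022,-0.4,0,0],[-0.022,-0.4,0,0],[-0.022,-0.4,0,0],[-0.022,-0.4,0,0],[-0.022,-0.4,0,0],[0,0,0,0]]}}

```text
time_s: 30.2
tcp_pos: [0.6088, -0.3905, 0.0939]
ee_rot: [0.004, 0.999, 0.041, -0.003]
force: [-1.3, -1.2, -0.8]
width: 0.567
gripper_force: 63.5
```

Call:
{"fn": "drive_tool", "kwargs": {"deltas": [[0,0,-0.3,0],[0,0,-0.35,0],[0,0,-0.3,0],[0,0,-0.15,0],[0,0,0,0],[0,0,0,0],[0,0,0,0],[0,0,0,0]]}}

```text
time_s: 31.0
tcp_pos: [0.6139, -0.3837, 0.0091]
ee_rot: [0.003, 0.999, 0.045, -0.0]
force: [0.1, -0.0, -0.7]
width: 0.57
gripper_force: 63.5
```

Call:
{"fn": "drive_tool", "kwargs": {"deltas": [[0,0,0,0],[0,0,0,0],[0,0,0,0],[0,0,0,0],[0,0,0,0],[0,0,0.2,0],[0,0,0.3,0],[0,0,0.5,0]], "jaw": 0.8}}

```text
time_s: 31.8
tcp_pos: [0.6109, -0.3819, 0.0863]
ee_rot: [0.001, 0.999, 0.045, -0.004]
force: [0.3, -0.2, -1.3]
width: 0.8
gripper_force: 0.0
```

Call:
{"fn": "drive_tool", "kwargs": {"deltas": [[-0.268,0.388,0,0.025],[-0.268,0.388,0,0.025],[-0.268,0.388,0,0.025],[-0.268,0.388,0,0.025],[-0.268,0.388,0,0.025],[-0.268,0.388,0,0.025],[-0.268,0.388,0,0.025],[-0.268,0.388,0,0.025]]}}

```text
time_s: 32.6
tcp_pos: [0.441, -0.1338, 0.0887]
ee_rot: [0.003, 0.992, 0.124, -0.0]
force: [0.2, 1.6, 0.2]
width: 0.802
gripper_force: 0.0
```

Call:
{"fn": "drive_tool", "kwargs": {"deltas": [[0,0,0,0],[0,0,-0.35,0],[0,0,-0.35,0],[0,0,-0.2,0],[0,0,0,0],[0,0,0,0],[0,0,0,0],[0,0,0,0]]}}

```text
time_s: 33.4
tcp_pos: [0.4424, -0.1351, 0.0166]
ee_rot: [0.003, 0.992, 0.123, -0.0]
force: [0.6, 0.1, 0.7]
width: 0.797
gripper_force: 0.0
```

Run:
```python
from h import *
o=readout.get_obs(); print(o['tcp_pos'],o['ee_rot'])
for n in('side','top'):
    f=grab(n); C=clean(f)
    for col in(['blue','orange'] if n=='side' else ['blue']):
        for m,a,c in comps(f,col,15):
            P=C[m]; P=P[(P[:,2]>-.01)&(P[:,2]<.06)]
            if len(P)>8 and .2<np.median(P[:,0])<.76: print(n,col,a,c,P.mean(0).round(3))
```

```text
[ 0.44239262 -0.13507994  0.01655702] [ 2.64818051e-03  9.92365205e-01  1.23305589e-01 -1.36987418e-04]
side blue 88 [260.73863636 165.80681818] [ 0.609 -0.38   0.035]
side orange 23 [280.7826087  224.30434783] [ 0.453 -0.124  0.032]
side orange 21 [292. 226.] [ 0.417 -0.129  0.032]
top blue 151 [350.34437086 181.21192053] [ 0.611 -0.38   0.035]
```

Call:
{"fn": "drive_tool", "kwargs": {"deltas": [[-0.035,0,-0.2,0],[0,0,-0.2,0],[0,0,-0.13,0],[0,0,0,0],[0,0,0,0],[0,0,0,0],[0,0,0,0],[0,0,0,0]]}}

```text
time_s: 34.3
tcp_pos: [0.4389, -0.1348, -0.0266]
ee_rot: [0.002, 0.992, 0.123, -0.001]
force: [-0.6, 0.5, -0.3]
width: 0.8
gripper_force: 0.0
```

Call:
{"fn": "drive_tool", "kwargs": {"deltas": [[0,0,0,0],[0,0,0,0],[0,0,0,0],[0,0,0,0],[0,0,0,0],[0,0,0,0],[0,0,0,0],[0,0,0,0]], "jaw": 0}}

```text
time_s: 35.1
tcp_pos: [0.4387, -0.1347, -0.0264]
ee_rot: [0.002, 0.992, 0.123, -0.001]
force: [-1.2, -0.1, 6.2]
width: 0.569
gripper_force: 62.0
```

Call:
{"fn": "drive_tool", "kwargs": {"deltas": [[0,0,0,0],[0,0,0,0],[0,0,0,0],[0,0,0,0],[0,0,0.25,0],[0,0,0.5,-0.17],[0,0,0,-0.17],[0,0,0,-0.17]], "jaw": 0.8}}

```text
time_s: 35.9
tcp_pos: [0.4397, -0.1349, 0.0343]
ee_rot: [0.002, 0.997, -0.079, -0.0]
force: [0.3, 0.2, -0.2]
width: 0.801
gripper_force: 0.0
```

Call:
{"fn": "drive_tool", "kwargs": {"deltas": [[0,0,0,-0.17],[0,0,0,-0.17],[0,0,0,-0.17],[0,0,0,-0.17],[0,0,0,-0.17],[0,0,0,-0.17],[0,0,0,-0.17],[0,0,0,-0.17]]}}

```text
time_s: 36.7
tcp_pos: [0.4383, -0.1346, 0.0329]
ee_rot: [0.001, 0.818, -0.576, -0.003]
force: [-0.1, -0.7, -0.2]
width: 0.801
gripper_force: 0.0
```

Call:
{"fn": "drive_tool", "kwargs": {"deltas": [[0,0,0,-0.13],[0,0,0,0],[0,0,0,0],[0,0,-0.25,0],[0,0,-0.25,0],[0,0,-0.25,0],[0,0,0,0],[0,0,0,0]]}}

```text
time_s: 37.5
tcp_pos: [0.4381, -0.1349, -0.027]
ee_rot: [0.001, 0.789, -0.614, -0.003]
force: [1.3, -1.2, 0.1]
width: 0.796
gripper_force: 0.0
```

Call:
{"fn": "drive_tool", "kwargs": {"deltas": [[0,0,0,0],[0,0,0,0],[0,0,0,0],[0,0,0,0],[0,0,0,0],[0,0,0,0],[0,0,0,0],[0,0,0,0]], "jaw": 0}}

```text
time_s: 38.3
tcp_pos: [0.4394, -0.135, -0.0258]
ee_rot: [0.0, 0.789, -0.614, -0.002]
force: [-0.7, 0.6, 5.7]
width: 0.57
gripper_force: 62.6
```

Call:
{"fn": "drive_tool", "kwargs": {"deltas": [[0,0,0,0],[0,0,0,0],[0,0,0,0],[0,0,0,0],[0,0,0.25,0],[0,0,0.5,0],[0,0,0.5,0],[0,-0.5,0.25,0]], "jaw": 0.8}}

```text
time_s: 39.1
tcp_pos: [0.4405, -0.1696, 0.0952]
ee_rot: [-0.001, 0.792, -0.611, -0.003]
force: [2.1, 0.5, 0.5]
width: 0.801
gripper_force: 0.0
```

Call:
{"fn": "drive_tool", "kwargs": {"deltas": [[0,-0.5,0,0],[0,-0.5,0,0],[0,-0.5,0,0],[0,-0.5,0,0],[0,-0.5,0,0],[0,-0.5,0,0],[0,0,0,0],[0,0,0,0]]}}

```text
time_s: 39.9
tcp_pos: [0.4373, -0.4156, 0.0925]
ee_rot: [0.001, 0.788, -0.615, -0.003]
force: [0.1, 0.9, -0.0]
width: 0.798
gripper_force: 0.0
```

```bash
cat >> h.py <<'E'
def shot(n,k=6):
    fs=[viewer.grab_frame(n) for _ in range(k)]; f=fs[-1]
    f['img']=np.mean([g['img'] for g in fs],0).astype(np.uint8); f['depth']=np.median([g['depth'] for g in fs],0).astype(np.float32); return f
def items(f):
    C=clean(f); out=[]
    for col in('brass','orange'):
        for m,a,c in comps(f,col,30):
            # fill the hull, keep top-face pixels only
            cn=np.vstack(cv2.findContours(m.astype(np.uint8),cv2.RETR_EXTERNAL,cv2.CHAIN_APPROX_NONE)[0])
            M=np.zeros(m.shape,np.uint8); cv2.fillConvexPoly(M,cv2.convexHull(cn),1)
            P=C[M>0]; P=P[(P[:,2]>-.01)&(P[:,2]<.06)]
            if len(P)<20 or not 0.2<np.median(P[:,0])<.72: continue
            z=np.percentile(P[:,2],90); T=P[P[:,2]>z-.006]; d=np.degrees(0)
            out.append((col,len(T),c.round(1),round(float(np.median(T[:,2])),4),rect(T),(T[:,:2].mean(0)*1000).round(1)))
    return out
E
python3 - <<'E'
from h import *
print(readout.get_obs()['tcp_pos'])
for n in('top','side'):
    for i in items(shot(n)): print(n,*i)
E
```

```text
[ 0.43734201 -0.41555079  0.09246557]
top brass 331 [260.1 158. ] 0.0323 [ 701.8 -121.9   86.5   35.7  -13.8] [ 700.6 -121.3]
top brass 349 [263.5 198.3] 0.0323 [ 577.9 -123.4   86.1   32.1   -3.8] [ 577.4 -123.6]
top brass 355 [293.1 199.5] 0.0321 [ 569.8 -210.5   86.8   34.8    3.7] [ 569.  -210.3]
top brass 395 [347.2 242.4] 0.032 [ 435.  -354.4   86.9   35.8   -8.4] [ 434.5 -353.9]
top brass 370 [308.7 243.7] 0.0321 [ 438.5 -244.1   87.5   33.4   -8.1] [ 438.3 -243.7]
top brass 285 [269.9 245. ] 0.032 [ 440.6 -133.1   48.    47.8  -75.1] [ 440.3 -133.3]
side brass 175 [305.5 185.2] 0.032 [ 432.3 -354.4   86.    35.4   -9.3] [ 431.7 -352.7]
side brass 207 [256.2 202.7] 0.0317 [ 567.  -209.9   87.6   38.4    2.1] [ 566.6 -208. ]
side brass 206 [296.  205.1] 0.0317 [ 436.3 -244.    87.8   38.2   -9.6] [ 435.8 -242.3]
side brass 209 [210.  210.7] 0.0317 [ 698.2 -121.2   89.    36.1  -16.1] [ 697.6 -120. ]
side brass 231 [244.8 219.3] 0.0317 [ 576.2 -123.1   87.8   37.    -4.4] [ 575.2 -121.8]
side orange 157 [286.1 224.8] 0.0316 [ 437.6 -131.6   46.2   45.3  -72.4] [ 437.4 -130.7]
```

Run:
```python
from h import *
f=shot('top',8); g=cv2.cvtColor(f['img'],cv2.COLOR_RGB2GRAY)
roi=np.zeros_like(g); q=project(f,[[.46,.0,.022],[.68,.0,.022],[.68,.225,.022],[.46,.225,.022]]); 
S=4; G=cv2.resize(g,None,fx=S,fy=S,interpolation=cv2.INTER_CUBIC)
# inside pallet: corners from centre/yaw
a=np.radians(5.15); ux=np.array([np.cos(a),np.sin(a)]); uy=np.array([-ux[1],ux[0]]); c0=np.array([.5605,.1152])
cor=[np.r_[c0+sx*.112*ux+sy*.105*uy,.022] for sx,sy in((1,1),(1,-1),(-1,-1),(-1,1))]
M=np.zeros_like(G); cv2.fillConvexPoly(M,((project(f,cor)+.5)*S).astype(int),1)
cp=np.array(f['T'])[:3,3]
for thr in(78,84):
  n,l,s,c=cv2.connectedComponentsWithStats(((M>0)&(G>thr)).astype(np.uint8)); rel=[]
  for i in range(1,n):
    if s[i,4]<2500: continue
    v,u=np.nonzero(l==i); P=atz(f,np.c_[(u+.5)/S-.5,(v+.5)/S-.5],.012)
    r=rect(P); m=P[:,:2].mean(0); b=.01*(np.r_[r[0],r[1]]/1000-cp[:2])/(cp[2]-.012)/2
    t=m-b; tr=np.r_[r[0],r[1]]/1000-b
    print(thr,s[i,4],'cent',(t*1000).round(1),'rectc',(tr*1000).round(1),r[2:],'pallet xy',(((t-c0)@np.c_[ux,uy])*1000).round(1))
```

```text
78 4732 cent [635.8  64.4] rectc [636.2  64.1] [ 54.1  53.2 -86.7] pallet xy [ 70.4 -57.3]
78 5755 cent [626.6 175.6] rectc [626.7 175.7] [ 93.2  37.3 -85.1] pallet xy [71.2 54.2]
78 6645 cent [556.5  56.7] rectc [557.  57.] [ 94.4  40.5 -85.9] pallet xy [ -9.2 -57.9]
78 6267 cent [546.9 168.4] rectc [546.9 168.4] [ 92.8  38.6 -84.7] pallet xy [-8.8 54.2]
78 7462 cent [481.3  48.8] rectc [478.6  50.2] [ 95.8  49.1 -85. ] pallet xy [-84.8 -59. ]
78 7097 cent [471.2 163.8] rectc [468.  164.5] [ 99.1  47.9 -84.3] pallet xy [-84.5  56.4]
84 4245 cent [636.1  64.6] rectc [636.3  64.2] [ 51.2  50.1 -86.5] pallet xy [ 70.7 -57.2]
84 5137 cent [626.7 175.6] rectc [626.9 175.8] [ 90.2  34.6 -85. ] pallet xy [71.4 54.2]
84 6012 cent [556.8  57.2] rectc [557.2  57.5] [ 91.8  37.5 -85.3] pallet xy [ -8.9 -57.5]
84 5687 cent [547.1 168.5] rectc [547.2 168.7] [ 90.6  36.2 -85.2] pallet xy [-8.6 54.3]
84 6845 cent [481.6  48.8] rectc [480.   49.6] [ 96.4  47.2 -88.4] pallet xy [-84.6 -59. ]
84 6525 cent [471.4 164. ] rectc [467.8 165. ] [ 97.9  46.3 -84.4] pallet xy [-84.4  56.6]
```

```bash
cat > pk.py <<'E'
from h import *
def pockets(f,thr):
    C=clean(f); a=np.radians(5.1); ux=np.array([np.cos(a),np.sin(a)]); uy=np.array([-ux[1],ux[0]]); c0=np.array([.5605,.1152])
    h,w=f['depth'].shape; u,v=np.meshgrid(np.arange(w),np.arange(h)); uv=np.c_[u.ravel(),v.ravel()]
    P=atz(f,uv,.022)[:,:2].reshape(h,w,2); q=(P-c0)@np.c_[ux,uy]
    M=(abs(q[...,0])<.112)&(abs(q[...,1])<.105)&(C[...,2]<thr)
    n,l,s,c=cv2.connectedComponentsWithStats(M.astype(np.uint8)); out=[]
    for i in range(1,n):
        if s[i,4]>150: out.append((P[l==i].mean(0),rect(P[l==i]),s[i,4]))
    return out
if __name__=='__main__':
    for n in('top','side'):
        f=shot(n,8)
        for thr in(.017,.0185):
            for p,r,k in pockets(f,thr): print(n,thr,k,(p*1000).round(1),r)
E
python3 pk.py
```

```text
top 0.017 319 [637.9  64.7] [638.5  63.8  55.9  53.4 -84.9]
top 0.017 381 [627.  176.6] [627.1 176.8  95.   36.2 -85.3]
top 0.017 429 [558.5  57.5] [558.6  57.6  94.2  39.  -85.3]
top 0.017 433 [548.6 170.2] [548.8 170.2  95.4  39.1 -84.9]
top 0.017 451 [484.1  51.7] [484.   51.   94.5  39.1 -85. ]
top 0.017 455 [473.9 163.1] [473.8 163.4  95.2  39.5 -84.9]
top 0.0185 325 [638.2  64.8] [638.5  64.   56.2  53.4 -84.9]
top 0.0185 388 [627.2 176.9] [627.4 177.   95.4  36.7 -85.5]
top 0.0185 436 [558.7  57.8] [559.   57.9  94.7  39.5 -84.9]
top 0.0185 438 [548.8 170.3] [549.  170.2  95.4  39.5 -84.9]
top 0.0185 456 [484.2  51.8] [484.2  51.2  94.8  39.6 -84.9]
top 0.0185 458 [474.  163.3] [474.  163.6  95.4  39.9 -84.9]
side 0.017 235 [632.4  67.8] [632.5  66.9  53.2  52.9   5.8]
side 0.017 302 [553.3  63. ] [552.9  60.9  92.   38.9 -85.1]
side 0.017 326 [480.9  56.2] [481.   54.1  94.2  39.6 -85.3]
side 0.017 276 [624.3 170. ] [624.4 169.6  74.4  39.  -86.6]
side 0.017 313 [543.6 166.9] [544.1 166.5  80.9  39.3 -86.2]
side 0.017 172 [472.2 142.6] [472.3 142.4  46.7  37.2 -84. ]
side 0.0185 245 [632.8  67.5] [633.9  67.1  56.   55.7   5.8]
side 0.0185 311 [553.5  62.6] [553.   61.   94.9  39.9 -86.2]
side 0.0185 335 [481.3  55.4] [481.5  53.7  95.3  40.  -84.4]
side 0.0185 287 [624.3 169.4] [622.1 169.   75.7  44.9 -85.9]
side 0.0185 325 [544.2 166.1] [544.5 165.7  82.5  40.1 -86.2]
side 0.0185 175 [472.3 142.2] [472.4 141.3  48.8  37.2 -84. ]
```

Call:
{"fn": "drive_tool", "kwargs": {"deltas": [[0,0.438,0,0],[0,0.438,0,0],[0,0.438,0,0],[0,0.438,0,0],[0,0.438,0,0],[0,0.438,0,0],[0,0.438,0,0],[0,0.438,0,0]]}}

```text
time_s: 42.5
tcp_pos: [0.4384, -0.133, 0.0932]
ee_rot: [0.001, 0.789, -0.615, -0.002]
force: [-0.2, 0.8, 0.0]
width: 0.802
gripper_force: 0.0
```

Call:
{"fn": "drive_tool", "kwargs": {"deltas": [[0.015,0,0,0],[0,0,-0.4,0],[0,0,-0.4,0],[0,0,-0.4,0],[0,0,-0.2,0],[0,0,-0.08,0],[0,0,0,0],[0,0,0,0]]}}

```text
time_s: 43.3
tcp_pos: [0.4404, -0.1351, -0.0247]
ee_rot: [0.001, 0.789, -0.615, -0.002]
force: [0.2, 1.0, 0.9]
width: 0.798
gripper_force: 0.0
```

Call:
{"fn": "drive_tool", "kwargs": {"deltas": [[0,0,0,0],[0,0,0,0],[0,0,0,0],[0,0,0,0],[0,0,0,0],[0,0,0,0],[0,0,0,0],[0,0,0,0]], "jaw": 0}}

```text
time_s: 44.1
tcp_pos: [0.4407, -0.1347, -0.024]
ee_rot: [0.0, 0.789, -0.614, -0.002]
force: [-1.5, -0.4, 6.5]
width: 0.567
gripper_force: 62.2
```

Call:
{"fn": "drive_tool", "kwargs": {"deltas": [[0,0,0.2,0],[0,0,0.4,0],[0,0,0.5,0],[0,0,0.3,0],[0,0,0,0],[0,0,0,0],[0,0,0,0],[0,0,0,0]]}}

```text
time_s: 44.9
tcp_pos: [0.4385, -0.1341, 0.0855]
ee_rot: [0.001, 0.789, -0.614, -0.003]
force: [0.4, 0.5, -1.0]
width: 0.571
gripper_force: 62.5
```

Call:
{"fn": "drive_tool", "kwargs": {"deltas": [[0.307,0.31,0,-0.025],[0.307,0.31,0,-0.025],[0.307,0.31,0,-0.025],[0.307,0.31,0,-0.025],[0.307,0.31,0,-0.025],[0.307,0.31,0,-0.025],[0.307,0.31,0,-0.025],[0.307,0.31,0,-0.025]]}}

```text
time_s: 45.7
tcp_pos: [0.6364, 0.0651, 0.0854]
ee_rot: [0.001, 0.738, -0.674, -0.003]
force: [0.3, -2.3, -1.6]
width: 0.573
gripper_force: 62.4
```

Call:
{"fn": "drive_tool", "kwargs": {"deltas": [[0,0,0,0],[0,0,-0.3,0],[0,0,-0.3,0],[0,0,-0.2,0],[0,0,0,0],[0,0,0,0],[0,0,0,0],[0,0,0,0]]}}

```text
time_s: 46.5
tcp_pos: [0.6371, 0.0638, 0.0239]
ee_rot: [-0.0, 0.738, -0.675, -0.002]
force: [-0.2, 0.4, -0.9]
width: 0.572
gripper_force: 62.4
```

Call:
{"fn": "drive_tool", "kwargs": {"deltas": [[0,0,-0.2,0],[0,0,-0.1,0],[0,0,0,0],[0,0,-0.03,0],[0,0,-0.03,0],[0,0,0,0],[0,0,0,0],[0,0,0,0]]}}

```text
time_s: 47.3
tcp_pos: [0.6363, 0.064, -0.006]
ee_rot: [0.0, 0.738, -0.674, -0.002]
force: [0.3, 0.2, -1.1]
width: 0.571
gripper_force: 62.4
```

Call:
{"fn": "drive_tool", "kwargs": {"deltas": [[0,0,-0.03,0],[0,0,0,0],[0,0,0,0],[0,0,0,0],[0,0,0,0],[0,0,0,0],[0,0,0,0],[0,0,0,0]]}}

```text
time_s: 48.1
tcp_pos: [0.6361, 0.064, -0.0086]
ee_rot: [0.001, 0.738, -0.674, -0.003]
force: [0.6, 0.6, -0.5]
width: 0.572
gripper_force: 62.4
```

Call:
{"fn": "drive_tool", "kwargs": {"deltas": [[0,0,-0.03,0],[0,0,0,0],[0,0,-0.01,0],[0,0,0,0],[0,0,0,0],[0,0,0,0],[0,0,0,0],[0,0,0,0]]}}

```text
time_s: 48.9
tcp_pos: [0.6361, 0.0639, -0.0118]
ee_rot: [0.001, 0.738, -0.674, -0.003]
force: [-0.1, 0.8, -0.8]
width: 0.569
gripper_force: 62.4
```

Call:
{"fn": "drive_tool", "kwargs": {"deltas": [[0,0,0,0],[0,0,0,0],[0,0,0,0],[0,0,0,0],[0,0,0.2,0],[0,0,0.4,0],[0,0,0.6,0],[0,-0.2,0.3,0]], "jaw": 0.72}}

```text
time_s: 49.7
tcp_pos: [0.6381, 0.0502, 0.1126]
ee_rot: [-0.001, 0.74, -0.673, -0.001]
force: [-0.2, 0.1, -0.1]
width: 0.722
gripper_force: 0.0
```

Call:
{"fn": "drive_tool", "kwargs": {"deltas": [[-0.096,-0.27,0,0.15],[-0.096,-0.27,0,0.15],[-0.096,-0.27,0,0.15],[-0.096,-0.27,0,0.15],[-0.096,-0.27,0,0.15],[-0.096,-0.27,0,0.15],[-0.096,-0.27,0,0.15],[-0.096,-0.27,0,0.15]], "jaw": 0.64}}

```text
time_s: 50.5
tcp_pos: [0.5744, -0.1261, 0.1095]
ee_rot: [0.002, 0.965, -0.264, -0.001]
force: [-0.5, -0.5, -0.7]
width: 0.643
gripper_force: 0.0
```

Call:
{"fn": "drive_tool", "kwargs": {"deltas": [[0,0,0,0.15],[0,0,0,0.15],[0,0,0,0.15],[0,0,0,0.15],[0,0,-0.4,0],[0,0,-0.4,0],[0,0,-0.2,0],[0,0,0,0]]}}

```text
time_s: 51.3
tcp_pos: [0.5728, -0.1247, 0.0268]
ee_rot: [0.002, 0.999, -0.034, -0.003]
force: [-0.8, -0.8, -0.5]
width: 0.64
gripper_force: 0.0
```

Run:
```python
from h import *
o=readout.get_obs(); print(o['tcp_pos'],o['ee_rot'],o['joint_positions'].round(2))
for n in('top','side'):
    for i in items(shot(n,3)): print(n,*i)
```

```text
[ 0.57284612 -0.12469987  0.02676284] [ 0.00202769  0.99942817 -0.0335714  -0.00348987] [-0.39  0.7   0.75  1.86 -0.62  0.84 -0.96]
top brass 24 [191.9 175. ] 0.0438 [655.5  81.4  24.9  10.3 -58.7] [654.1  82. ]
top brass 305 [294.  201.7] 0.0322 [ 569.5 -210.8   86.    35.3    3.8] [ 563.6 -212.5]
top brass 167 [263.  206.8] 0.0323 [ 555.5 -122.    41.    31.8   -3.7] [ 555.  -121.7]
top brass 392 [347.3 242.2] 0.0319 [ 435.2 -354.9   87.7   36.7   -8.6] [ 434.7 -354.1]
top brass 393 [316.8 253.2] 0.0321 [ 410.9 -263.8   88.1   37.    -8.8] [ 409.4 -264. ]
side brass 174 [305.7 184.8] 0.032 [ 432.7 -352.9   87.2   39.3  -10.3] [ 432.4 -352.7]
side brass 208 [305.7 203. ] 0.0317 [ 408.6 -263.8   90.5   38.9  -12.1] [ 407.5 -263.1]
side brass 142 [258.2 203.6] 0.0315 [ 562.5 -210.2   77.4   40.     2.6] [ 553.5 -208.7]
side brass 206 [210.  210.7] 0.0316 [ 698.4 -121.1   87.7   37.2  -14.1] [ 697.6 -120.3]
side brass 200 [245.2 219.6] 0.0318 [ 576.1 -121.7   88.9   37.8   -2.7] [ 572.8 -120.2]
side orange 213 [204.7 250.6] 0.0429 [632.7  66.   52.4  50.3 -84.2] [632.9  67. ]
```

Call:
{"fn": "drive_tool", "kwargs": {"deltas": [[0.045,0,0,0],[0,0,-0.25,0],[0,0,-0.25,0],[0,0,-0.15,0],[0,0,0,0],[0,0,0,0],[0,0,0,0],[0,0,0,0]]}}

```text
time_s: 52.4
tcp_pos: [0.5791, -0.125, -0.0229]
ee_rot: [0.002, 0.999, -0.033, -0.001]
force: [0.6, 0.3, 0.9]
width: 0.641
gripper_force: 0.0
```

Call:
{"fn": "drive_tool", "kwargs": {"deltas": [[0,0,0,0],[0,0,0,0],[0,0,0,0],[0,0,0,0],[0,0,0,0],[0,0,0,0],[0,0,0,0],[0,0,0,0]], "jaw": 0}}

```text
time_s: 53.2
tcp_pos: [0.579, -0.125, -0.0228]
ee_rot: [0.002, 0.999, -0.033, -0.001]
force: [-1.1, -0.1, 5.9]
width: 0.405
gripper_force: 60.8
```

Call:
{"fn": "drive_tool", "kwargs": {"deltas": [[0,0,0.2,0],[0,0,0.4,0],[0,0,0.5,0],[0,0,0.3,0],[0,0,0,0],[0,0,0,0],[0,0,0,0],[0,0,0,0]]}}

```text
time_s: 54.0
tcp_pos: [0.5771, -0.1244, 0.0869]
ee_rot: [0.002, 0.999, -0.033, -0.003]
force: [-0.3, 0.6, -1.6]
width: 0.405
gripper_force: 60.0
```

Call:
{"fn": "drive_tool", "kwargs": {"deltas": [[0.051,0.31,0,-0.15],[0.051,0.31,0,-0.15],[0.051,0.31,0,-0.15],[0.051,0.31,0,-0.15],[0.051,0.31,0,-0.15],[0.051,0.31,0,-0.15],[0.051,0.31,0,-0.15],[0.051,0.31,0,-0.15]]}}

```text
time_s: 54.8
tcp_pos: [0.6103, 0.0745, 0.087]
ee_rot: [0.002, 0.874, -0.486, -0.003]
force: [0.8, 0.3, -2.2]
width: 0.401
gripper_force: 59.9
```

Call:
{"fn": "drive_tool", "kwargs": {"deltas": [[0.051,0.31,0,-0.15],[0.051,0.31,0,-0.15],[0.051,0.31,0,-0.15],[0.051,0.31,0,-0.15],[0,0,-0.3,0],[0,0,-0.3,0],[0,0,-0.2,0],[0,0,0,0]]}}

```text
time_s: 55.6
tcp_pos: [0.622, 0.163, 0.019]
ee_rot: [0.005, 0.744, -0.668, -0.008]
force: [-0.6, -0.4, -2.1]
width: 0.407
gripper_force: 60.1
```

Call:
{"fn": "drive_tool", "kwargs": {"deltas": [[0,0,0,0],[0,0,0,0],[0,0,0,0],[0,0,0,0],[0,0,0,0],[0,0,0,0],[0,0,0,0],[0,0,0,0]]}}

```text
time_s: 56.4
tcp_pos: [0.6241, 0.1629, 0.0215]
ee_rot: [0.004, 0.744, -0.668, -0.006]
force: [0.6, 0.3, -1.7]
width: 0.408
gripper_force: 60.1
```

Call:
{"fn": "drive_tool", "kwargs": {"deltas": [[0.037,0.128,0,-0.024],[0,0,0,0],[0,0,0,0],[0,0,0,0],[0,0,0,0],[0,0,0,0],[0,0,0,0],[0,0,0,0]]}}

```text
time_s: 57.2
tcp_pos: [0.6272, 0.173, 0.0217]
ee_rot: [0.004, 0.738, -0.675, -0.006]
force: [-0.7, -0.9, -1.9]
width: 0.404
gripper_force: 60.1
```

Call:
{"fn": "drive_tool", "kwargs": {"deltas": [[0,0,-0.15,0],[0,0,-0.1,0],[0,0,0,0],[0,0,0,0],[0,0,0,0],[0,0,0,0],[0,0,0,0],[0,0,0,0]]}}

```text
time_s: 58.0
tcp_pos: [0.6273, 0.1732, 0.0018]
ee_rot: [0.004, 0.738, -0.675, -0.006]
force: [-1.0, -0.3, -1.0]
width: 0.407
gripper_force: 60.1
```

Call:
{"fn": "drive_tool", "kwargs": {"deltas": [[0,0,-0.03,0],[0,0,0,0],[0,0,-0.03,0],[0,0,0,0],[0,0,0,0],[0,0,0,0],[0,0,0,0],[0,0,0,0]]}}

```text
time_s: 58.8
tcp_pos: [0.6272, 0.1731, -0.0032]
ee_rot: [0.004, 0.738, -0.675, -0.006]
force: [0.0, -0.1, -1.3]
width: 0.404
gripper_force: 60.1
```

Call:
{"fn": "drive_tool", "kwargs": {"deltas": [[0,0,-0.03,0],[0,0,0,0],[0,0,-0.03,0],[0,0,0,0],[0,0,0,0],[0,0,0,0],[0,0,0,0],[0,0,0,0]]}}

```text
time_s: 59.6
tcp_pos: [0.6272, 0.1731, -0.0079]
ee_rot: [0.004, 0.738, -0.675, -0.006]
force: [-0.3, 0.7, -2.2]
width: 0.405
gripper_force: 60.1
```

Call:
{"fn": "drive_tool", "kwargs": {"deltas": [[0,0,-0.03,0],[0,0,0,0],[0,0,0,0],[0,0,0,0],[0,0,0,0],[0,0,0,0],[0,0,0,0],[0,0,0,0]]}}

```text
time_s: 60.4
tcp_pos: [0.6271, 0.1731, -0.0104]
ee_rot: [0.004, 0.738, -0.675, -0.006]
force: [0.4, -0.3, -1.3]
width: 0.406
gripper_force: 60.1
```

Call:
{"fn": "drive_tool", "kwargs": {"deltas": [[0,0,0,0],[0,0,0,0],[0,0,0,0],[0,0,0,0],[0,0,0.2,0],[0,0,0.4,0],[0,0,0.5,0],[0,0,0.3,0]], "jaw": 0.6}}

```text
time_s: 61.2
tcp_pos: [0.6283, 0.1728, 0.1059]
ee_rot: [0.003, 0.738, -0.675, -0.004]
force: [0.4, 0.1, -0.8]
width: 0.603
gripper_force: 0.0
```

Call:
{"fn": "drive_tool", "kwargs": {"deltas": [[-0.046,-0.3,0,0.123],[-0.046,-0.3,0,0.123],[-0.046,-0.3,0,0.123],[-0.046,-0.3,0,0.123],[-0.046,-0.3,0,0.123],[-0.046,-0.3,0,0.123],[-0.046,-0.3,0,0.123],[-0.046,-0.3,0,0.123]], "jaw": 0.64}}

```text
time_s: 62.0
tcp_pos: [0.5977, -0.0201, 0.1029]
ee_rot: [0.006, 0.938, -0.345, -0.003]
force: [-0.0, 0.1, -0.4]
width: 0.642
gripper_force: 0.0
```

Call:
{"fn": "drive_tool", "kwargs": {"deltas": [[-0.046,-0.3,0,0.123],[-0.046,-0.3,0,0.123],[-0.046,-0.3,0,0.123],[-0.046,-0.3,0,0.123],[-0.046,-0.3,0,0.123],[-0.046,-0.3,0,0.123],[-0.046,-0.3,0,0.123],[-0.046,-0.3,0,0.123]]}}

```text
time_s: 62.8
tcp_pos: [0.568, -0.2124, 0.1029]
ee_rot: [0.007, 0.999, 0.033, -0.001]
force: [-0.0, -0.7, -0.6]
width: 0.64
gripper_force: 0.0
```

Run:
```python
from h import *
from pk import pockets
o=readout.get_obs(); print(o['tcp_pos'],o['ee_rot'])
for n in('top',):
    f=shot(n,6)
    for i in items(f): print(n,*i)
```

```text
[ 0.56801006 -0.21241737  0.1028629 ] [ 7.06169458e-03  9.99414397e-01  3.34739366e-02 -7.00970917e-04]
top brass 235 [155.9 184.2] 0.044 [628.5 176.9  89.8  33.  -84.6] [630.5 186.7]
top brass 268 [294.2 204. ] 0.0322 [ 560.1 -211.8   67.    35.7    2.6] [ 557.8 -211.8]
top brass 394 [347.3 242.2] 0.032 [ 435.3 -353.9   86.7   36.4   -6.9] [ 434.6 -354. ]
top brass 395 [316.7 253. ] 0.0319 [ 411.  -264.    88.5   36.7   -9. ] [ 409.6 -264. ]
```

Call:
{"fn": "drive_tool", "kwargs": {"deltas": [[0,0,-0.4,0],[0,0,-0.4,0],[0,0,-0.4,0],[0,0,-0.25,0],[0,0,-0.11,0],[0,0,0,0],[0,0,0,0],[0,0,0,0]]}}

```text
time_s: 63.9
tcp_pos: [0.5694, -0.2115, -0.0217]
ee_rot: [0.007, 0.999, 0.032, -0.0]
force: [0.1, -0.3, -0.1]
width: 0.64
gripper_force: 0.0
```

Call:
{"fn": "drive_tool", "kwargs": {"deltas": [[0,0,0,0],[0,0,0,0],[0,0,0,0],[0,0,0,0],[0,0,0,0],[0,0,0,0],[0,0,0,0],[0,0,0,0]], "jaw": 0}}

```text
time_s: 64.7
tcp_pos: [0.5693, -0.2114, -0.0217]
ee_rot: [0.007, 0.999, 0.032, -0.0]
force: [-0.5, -0.1, 6.2]
width: 0.403
gripper_force: 60.9
```

Call:
{"fn": "drive_tool", "kwargs": {"deltas": [[0,0,0.2,0],[0,0,0.4,0],[0,0,0.5,0],[0,0,0.3,0],[0,0,0,0],[0,0,0,0],[0,0,0,0],[0,0,0,0]]}}

```text
time_s: 65.5
tcp_pos: [0.5674, -0.2102, 0.0875]
ee_rot: [0.006, 0.999, 0.032, -0.002]
force: [0.2, -0.3, -2.4]
width: 0.406
gripper_force: 60.3
```

Call:
{"fn": "drive_tool", "kwargs": {"deltas": [[-0.016,0.296,0,-0.123],[-0.016,0.296,0,-0.123],[-0.016,0.296,0,-0.123],[-0.016,0.296,0,-0.123],[-0.016,0.296,0,-0.123],[-0.016,0.296,0,-0.123],[-0.016,0.296,0,-0.123],[-0.016,0.296,0,-0.123]]}}

```text
time_s: 66.3
tcp_pos: [0.5573, -0.0205, 0.0878]
ee_rot: [0.006, 0.937, -0.349, -0.004]
force: [0.2, -0.1, -1.1]
width: 0.404
gripper_force: 60.3
```

Call:
{"fn": "drive_tool", "kwargs": {"deltas": [[-0.016,0.296,0,-0.123],[-0.016,0.296,0,-0.123],[-0.016,0.296,0,-0.123],[-0.016,0.296,0,-0.123],[-0.016,0.296,0,-0.123],[-0.016,0.296,0,-0.123],[-0.016,0.296,0,-0.123],[-0.016,0.296,0,-0.123]]}}

```text
time_s: 67.1
tcp_pos: [0.5471, 0.1687, 0.0877]
ee_rot: [0.005, 0.736, -0.676, -0.006]
force: [-0.3, -0.2, -2.5]
width: 0.404
gripper_force: 60.3
```

Call:
{"fn": "drive_tool", "kwargs": {"deltas": [[0,0,0,0],[0,0,-0.3,0],[0,0,-0.3,0],[0,0,-0.2,0],[0,0,0,0],[0,0,0,0],[0,0,0,0],[0,0,0,0]]}}

```text
time_s: 67.9
tcp_pos: [0.5485, 0.168, 0.0258]
ee_rot: [0.003, 0.738, -0.675, -0.005]
force: [0.6, 0.1, -1.7]
width: 0.41
gripper_force: 60.3
```

Call:
{"fn": "drive_tool", "kwargs": {"deltas": [[-0.01,0,-0.15,0],[0,0,-0.1,0],[0,0,-0.05,0],[0,0,0,0],[0,0,-0.03,0],[0,0,-0.03,0],[0,0,0,0],[0,0,0,0]]}}

```text
time_s: 68.7
tcp_pos: [0.5471, 0.168, -0.0039]
ee_rot: [0.004, 0.738, -0.675, -0.006]
force: [0.7, -0.3, -1.4]
width: 0.408
gripper_force: 60.4
```

Call:
{"fn": "drive_tool", "kwargs": {"deltas": [[0,0,-0.03,0],[0,0,0,0],[0,0,-0.03,0],[0,0,0,0],[0,0,0,0],[0,0,0,0],[0,0,0,0],[0,0,0,0]]}}

```text
time_s: 69.5
tcp_pos: [0.547, 0.168, -0.0088]
ee_rot: [0.004, 0.738, -0.675, -0.006]
force: [0.4, -0.3, -1.8]
width: 0.407
gripper_force: 60.4
```

Call:
{"fn": "drive_tool", "kwargs": {"deltas": [[0,0,0,0],[0,0,0,0],[0,0,0,0],[0,0,0,0],[0,0,0.2,0],[0,0,0.4,0],[0,0,0.5,0],[0,0,0.3,0]], "jaw": 0.6}}

```text
time_s: 70.3
tcp_pos: [0.5481, 0.1674, 0.107]
ee_rot: [0.003, 0.738, -0.675, -0.004]
force: [-0.1, 0.1, -0.0]
width: 0.603
gripper_force: 0.0
```

Call:
{"fn": "drive_tool", "kwargs": {"deltas": [[0.12,-0.228,0,0.098],[0.12,-0.228,0,0.098],[0.12,-0.228,0,0.098],[0.12,-0.228,0,0.098],[0.12,-0.228,0,0.098],[0.12,-0.228,0,0.098],[0.12,-0.228,0,0.098],[0.12,-0.228,0,0.098]]}}

```text
time_s: 71.1
tcp_pos: [0.6243, 0.0208, 0.1045]
ee_rot: [0.006, 0.908, -0.418, -0.004]
force: [0.0, 0.1, 0.6]
width: 0.599
gripper_force: 0.0
```

Call:
{"fn": "drive_tool", "kwargs": {"deltas": [[0.12,-0.228,0,0.098],[0.12,-0.228,0,0.098],[0.12,-0.228,0,0.098],[0.12,-0.228,0,0.098],[0.12,-0.228,0,0.098],[0.12,-0.228,0,0.098],[0.12,-0.228,0,0.098],[0.12,-0.228,0,0.098]]}}

```text
time_s: 71.9
tcp_pos: [0.7009, -0.1254, 0.1046]
ee_rot: [0.007, 0.992, -0.124, -0.002]
force: [-0.3, 0.4, 0.3]
width: 0.599
gripper_force: 0.0
```

Run:
```python
from h import *
o=readout.get_obs(); print(o['tcp_pos'],o['ee_rot'])
f=shot('top',4)
for i in items(f): print(*i)
for n in('top','side'):
    f=shot(n,3) if n=='side' else f
    C=clean(f); m=(C[...,0]>.62)&(C[...,0]<.95)&(C[...,1]>-.4)&(C[...,1]<-.15)&(C[...,2]>.06)&(C[...,2]<.085); P=C[m]
    print(n,len(P),P[:,:2].min(0) if len(P) else '',P[:,:2].max(0) if len(P) else '')
    if n=='side':
        for i in items(f): print(*i)
a=np.load('avg.npz'); f['img']=a['img']
z=[(262,110),(340,165)]; f=grab('top'); print(atz(f,[(283,130),(341,137),(311,168),(311,110)],.075), atz(f,[(284,142),(311,160)],0))
```

```text
[ 0.70085391 -0.12541409  0.10460446] [ 0.0070941   0.99229728 -0.12366236 -0.00184273]
brass 332 [260.2 157.6] 0.0322 [ 701.9 -121.9   87.    35.7  -14.1] [ 700.7 -121.5]
brass 284 [197.3 180.5] 0.044 [638.1  65.3  49.9  49.9   4.9] [637.1  64.8]
brass 45 [171.4 187.5] 0.0437 [619.5 139.4  34.5  14.7 -47. ] [621.3 139.5]
brass 406 [162.2 212.5] 0.0443 [549.4 169.6  91.5  36.3 -85.3] [549.  168.9]
brass 395 [347.4 242.2] 0.0319 [ 435.4 -353.9   86.7   36.3   -7.3] [ 434.8 -354. ]
brass 395 [316.8 253.3] 0.032 [ 411.  -263.9   88.4   36.9   -9.3] [ 409.4 -263.9]
top 468 [ 0.67092159 -0.35956027] [ 0.84109863 -0.15214296]
side 192 [ 0.66980548 -0.36198229] [ 0.83519754 -0.19384551]
brass 179 [305.7 184.6] 0.0317 [ 432.7 -355.1   87.2   39.    -7.8] [ 432.3 -353.2]
brass 207 [305.8 203. ] 0.0318 [ 408.  -265.4   87.2   41.7  -10. ] [ 407.6 -262.8]
brass 205 [210.  210.9] 0.0315 [ 698.7 -121.1   87.7   37.3  -15.7] [ 698.4 -119.9]
brass 322 [192.3 278.8] 0.0434 [625.4 174.8  89.8  37.6 -86.9] [624.3 176.9]
brass 337 [218.3 285.9] 0.0432 [544.6 169.   91.7  36.2 -85.1] [543.9 171. ]
orange 214 [204.7 250.6] 0.0432 [633.   65.5  51.7  49.7 -84.3] [632.6  66.9]
[[ 0.76474434 -0.19073863  0.075     ]
 [ 0.73423917 -0.35722978  0.075     ]
 [ 0.64553016 -0.26124122  0.075     ]
 [ 0.82352612 -0.27815855  0.075     ]] [[ 0.75615122 -0.1991516   0.        ]
 [ 0.69323478 -0.27738193  0.        ]]
```

Call:
{"fn": "drive_tool", "kwargs": {"deltas": [[0,0.02,-0.4,0],[0,0,-0.4,0],[0,0,-0.4,0],[0,0,-0.27,0],[0,0,-0.11,0],[0,0,0,0],[0,0,0,0],[0,0,0,0]], "jaw": 0.64}}

```text
time_s: 73.1
tcp_pos: [0.7018, -0.1228, -0.0212]
ee_rot: [0.007, 0.992, -0.125, -0.001]
force: [-0.6, -0.7, -0.5]
width: 0.642
gripper_force: 0.0
```

Call:
{"fn": "drive_tool", "kwargs": {"deltas": [[0,0,0,0],[0,0,0,0],[0,0,0,0],[0,0,0,0],[0,0,0,0],[0,0,0,0],[0,0,0,0],[0,0,0,0]], "jaw": 0}}

```text
time_s: 73.9
tcp_pos: [0.7017, -0.1227, -0.0215]
ee_rot: [0.007, 0.992, -0.125, -0.001]
force: [-0.5, -0.7, 5.8]
width: 0.401
gripper_force: 61.8
```

Call:
{"fn": "drive_tool", "kwargs": {"deltas": [[0,0,0.2,0],[0,0,0.4,0],[0,0,0.5,0],[0,0,0.3,0],[0,0,0,0],[0,0,0,0],[0,0,0,0],[0,0,0,0]]}}

```text
time_s: 74.7
tcp_pos: [0.6996, -0.1217, 0.087]
ee_rot: [0.006, 0.992, -0.125, -0.004]
force: [-0.9, -0.6, -2.2]
width: 0.407
gripper_force: 60.9
```

Call:
{"fn": "drive_tool", "kwargs": {"deltas": [[-0.112,0.139,0,-0.098],[-0.112,0.139,0,-0.098],[-0.112,0.139,0,-0.098],[-0.112,0.139,0,-0.098],[-0.112,0.139,0,-0.098],[-0.112,0.139,0,-0.098],[-0.112,0.139,0,-0.098],[-0.112,0.139,0,-0.098]]}}

```text
time_s: 75.5
tcp_pos: [0.6279, -0.0327, 0.0876]
ee_rot: [0.006, 0.907, -0.421, -0.005]
force: [0.8, 0.4, -1.0]
width: 0.406
gripper_force: 61.0
```

Call:
{"fn": "drive_tool", "kwargs": {"deltas": [[-0.112,0.139,0,-0.098],[-0.112,0.139,0,-0.098],[-0.112,0.139,0,-0.098],[-0.112,0.139,0,-0.098],[-0.112,0.139,0,-0.098],[-0.112,0.139,0,-0.098],[-0.112,0.139,0,-0.098],[-0.112,0.139,0,-0.098]]}}

```text
time_s: 76.3
tcp_pos: [0.5563, 0.0561, 0.0878]
ee_rot: [0.005, 0.737, -0.676, -0.006]
force: [0.3, -0.1, -0.7]
width: 0.406
gripper_force: 61.0
```

Call:
{"fn": "drive_tool", "kwargs": {"deltas": [[0,0,0,0],[0,0,-0.3,0],[0,0,-0.3,0],[0,0,-0.2,0],[0,0,0,0],[0,0,0,0],[0,0,0,0],[0,0,0,0]]}}

```text
time_s: 77.1
tcp_pos: [0.558, 0.0555, 0.0258]
ee_rot: [0.003, 0.738, -0.675, -0.005]
force: [0.3, 0.1, -0.6]
width: 0.407
gripper_force: 60.9
```

Call:
{"fn": "drive_tool", "kwargs": {"deltas": [[0,0,-0.15,0],[0,0,-0.1,0],[0,0,-0.05,0],[0,0,0,0],[0,0,-0.03,0],[0,0,-0.03,0],[0,0,0,0],[0,0,0,0]]}}

```text
time_s: 77.9
tcp_pos: [0.5573, 0.0557, -0.004]
ee_rot: [0.004, 0.738, -0.675, -0.006]
force: [-0.0, -0.3, -1.5]
width: 0.403
gripper_force: 60.9
```

Call:
{"fn": "drive_tool", "kwargs": {"deltas": [[0,0,-0.03,0],[0,0,0,0],[0,0,-0.03,0],[0,0,0,0],[0,0,0,0],[0,0,0,0],[0,0,0,0],[0,0,0,0]]}}

```text
time_s: 78.7
tcp_pos: [0.5573, 0.0557, -0.0088]
ee_rot: [0.004, 0.738, -0.675, -0.006]
force: [-0.1, 0.1, -1.2]
width: 0.4
gripper_force: 60.9
```

Call:
{"fn": "drive_tool", "kwargs": {"deltas": [[0,0,0,0],[0,0,0,0],[0,0,0,0],[0,0,0,0],[0,0,0.2,0],[0,0,0.4,0],[0,0,0.5,0],[0,0,0.3,0]], "jaw": 0.6}}

```text
time_s: 79.5
tcp_pos: [0.5582, 0.0549, 0.107]
ee_rot: [0.003, 0.738, -0.675, -0.004]
force: [0.2, -0.3, 0.3]
width: 0.603
gripper_force: 0.0
```

Call:
{"fn": "drive_tool", "kwargs": {"deltas": [[-0.115,-0.251,0,0.105],[-0.115,-0.251,0,0.105],[-0.115,-0.251,0,0.105],[-0.115,-0.251,0,0.105],[-0.115,-0.251,0,0.105],[-0.115,-0.251,0,0.105],[-0.115,-0.251,0,0.105],[-0.115,-0.251,0,0.105]]}}

```text
time_s: 80.3
tcp_pos: [0.4832, -0.1061, 0.1042]
ee_rot: [0.005, 0.917, -0.398, -0.004]
force: [0.3, -0.0, -0.3]
width: 0.605
gripper_force: 0.0
```

Call:
{"fn": "drive_tool", "kwargs": {"deltas": [[-0.115,-0.251,0,0.105],[-0.115,-0.251,0,0.105],[-0.115,-0.251,0,0.105],[-0.115,-0.251,0,0.105],[-0.115,-0.251,0,0.105],[-0.115,-0.251,0,0.105],[-0.115,-0.251,0,0.105],[-0.115,-0.251,0,0.105]], "jaw": 0.64}}

```text
time_s: 81.1
tcp_pos: [0.4093, -0.2669, 0.1042]
ee_rot: [0.007, 0.997, -0.08, -0.001]
force: [0.6, -1.1, -0.9]
width: 0.642
gripper_force: 0.0
```

Run:
```python
from h import *
o=readout.get_obs(); print(o['tcp_pos'],o['ee_rot'])
for n in('top','side'):
    for i in items(shot(n,4)): print(n,*i)
```

```text
[ 0.40933595 -0.26688973  0.10418304] [ 0.00672774  0.99677541 -0.07994621 -0.00145447]
top brass 283 [197.3 180.5] 0.0441 [638.   65.2  49.7  49.4 -83.8] [637.   64.8]
top brass 354 [159.7 185.7] 0.0442 [627.8 175.8  91.   33.2 -86.3] [627.4 175.2]
top brass 401 [201. 207.] 0.0442 [560.   56.3  90.2  36.5 -84.4] [559.3  55.9]
top brass 403 [162.4 212.5] 0.0442 [549.3 169.4  91.5  36.1 -85.1] [549.  169.1]
side brass 164 [305.9 185.2] 0.0317 [ 432.7 -354.7   87.5   41.3  -10.2] [ 430.7 -351.1]
side brass 206 [305.6 203. ] 0.0316 [ 407.7 -264.2   87.6   39.3  -11.9] [ 407.4 -263.3]
side brass 618 [223.7 272.1] 0.0434 [549.8 112.9 202.1  37.2 -85. ] [548.7 120.7]
side brass 324 [192.3 279.1] 0.0433 [625.3 174.8  88.6  38.2 -86.6] [624.5 176.7]
side orange 216 [204.7 250.6] 0.0432 [633.2  66.1  50.7  49.1 -85. ] [632.6  67.2]
```

Call:
{"fn": "drive_tool", "kwargs": {"deltas": [[0,0.015,-0.4,0],[0,0,-0.4,0],[0,0,-0.4,0],[0,0,-0.27,0],[0,0,-0.11,0],[0,0,0,0],[0,0,0,0],[0,0,0,0]]}}

```text
time_s: 82.3
tcp_pos: [0.4109, -0.2649, -0.0222]
ee_rot: [0.007, 0.997, -0.081, -0.001]
force: [-0.5, -0.6, 0.4]
width: 0.641
gripper_force: 0.0
```

Call:
{"fn": "drive_tool", "kwargs": {"deltas": [[0,0,0,0],[0,0,0,0],[0,0,0,0],[0,0,0,0],[0,0,0,0],[0,0,0,0],[0,0,0,0],[0,0,0,0]], "jaw": 0}}

```text
time_s: 83.1
tcp_pos: [0.4109, -0.2652, -0.022]
ee_rot: [0.007, 0.997, -0.081, -0.001]
force: [-0.2, 0.3, 8.4]
width: 0.402
gripper_force: 60.1
```

Call:
{"fn": "drive_tool", "kwargs": {"deltas": [[0,0,0.2,0],[0,0,0.4,0],[0,0,0.5,0],[0,0,0.3,0],[0,0,0,0],[0,0,0,0],[0,0,0,0],[0,0,0,0]]}}

```text
time_s: 83.9
tcp_pos: [0.4092, -0.2638, 0.0877]
ee_rot: [0.006, 0.997, -0.081, -0.003]
force: [0.8, -1.3, -1.9]
width: 0.405
gripper_force: 60.9
```

Call:
{"fn": "drive_tool", "kwargs": {"deltas": [[0.049,0.332,0,-0.105],[0.049,0.332,0,-0.105],[0.049,0.332,0,-0.105],[0.049,0.332,0,-0.105],[0.049,0.332,0,-0.105],[0.049,0.332,0,-0.105],[0.049,0.332,0,-0.105],[0.049,0.332,0,-0.105]]}}

```text
time_s: 84.7
tcp_pos: [0.4409, -0.051, 0.088]
ee_rot: [0.006, 0.916, -0.401, -0.005]
force: [-0.0, -0.9, -2.4]
width: 0.401
gripper_force: 60.9
```

Call:
{"fn": "drive_tool", "kwargs": {"deltas": [[0.049,0.332,0,-0.105],[0.049,0.332,0,-0.105],[0.049,0.332,0,-0.105],[0.049,0.332,0,-0.105],[0.049,0.332,0,-0.105],[0.049,0.332,0,-0.105],[0.049,0.332,0,-0.105],[0.049,0.332,0,-0.105]]}}

```text
time_s: 85.5
tcp_pos: [0.4723, 0.1613, 0.0877]
ee_rot: [0.005, 0.737, -0.676, -0.006]
force: [0.4, -0.6, -1.4]
width: 0.404
gripper_force: 60.9
```

Call:
{"fn": "drive_tool", "kwargs": {"deltas": [[0,0,0,0],[0,0,-0.3,0],[0,0,-0.3,0],[0,0,-0.2,0],[0,0,0,0],[0,0,0,0],[0,0,0,0],[0,0,0,0]]}}

```text
time_s: 86.3
tcp_pos: [0.4735, 0.1606, 0.0257]
ee_rot: [0.003, 0.738, -0.675, -0.005]
force: [0.6, -0.1, -1.6]
width: 0.405
gripper_force: 60.8
```

Call:
{"fn": "drive_tool", "kwargs": {"deltas": [[0,0,-0.15,0],[0,0,-0.1,0],[0,0,-0.05,0],[0,0,0,0],[0,0,-0.03,0],[0,0,-0.03,0],[0,0,0,0],[0,0,0,0]]}}

```text
time_s: 87.1
tcp_pos: [0.4728, 0.1605, -0.004]
ee_rot: [0.004, 0.738, -0.675, -0.006]
force: [0.7, -0.5, -1.0]
width: 0.404
gripper_force: 60.9
```

Call:
{"fn": "drive_tool", "kwargs": {"deltas": [[0,0,-0.03,0],[0,0,0,0],[0,0,-0.03,0],[0,0,0,0],[0,0,0,0],[0,0,0,0],[0,0,0,0],[0,0,0,0]]}}

```text
time_s: 87.9
tcp_pos: [0.4728, 0.1606, -0.0088]
ee_rot: [0.004, 0.738, -0.675, -0.006]
force: [0.7, -0.6, -1.4]
width: 0.403
gripper_force: 60.9
```

Call:
{"fn": "drive_tool", "kwargs": {"deltas": [[0,0,0,0],[0,0,0,0],[0,0,0,0],[0,0,0,0],[0,0,0.2,0],[0,0,0.4,0],[0,0,0.5,0],[0,0,0.3,0]], "jaw": 0.6}}

```text
time_s: 88.7
tcp_pos: [0.4737, 0.1599, 0.1065]
ee_rot: [0.003, 0.738, -0.675, -0.005]
force: [0.4, -0.4, 0.4]
width: 0.602
gripper_force: 0.0
```

Call:
{"fn": "drive_tool", "kwargs": {"deltas": [[-0.03,-0.403,0,0.106],[-0.03,-0.403,0,0.106],[-0.03,-0.403,0,0.106],[-0.03,-0.403,0,0.106],[-0.03,-0.403,0,0.106],[-0.03,-0.403,0,0.106],[-0.03,-0.403,0,0.106],[-0.03,-0.403,0,0.106]]}}

```text
time_s: 89.5
tcp_pos: [0.4533, -0.0991, 0.1042]
ee_rot: [0.006, 0.918, -0.395, -0.004]
force: [0.8, -0.3, -0.9]
width: 0.602
gripper_force: 0.0
```

Call:
{"fn": "drive_tool", "kwargs": {"deltas": [[-0.03,-0.403,0,0.106],[-0.03,-0.403,0,0.106],[-0.03,-0.403,0,0.106],[-0.03,-0.403,0,0.106],[-0.03,-0.403,0,0.106],[-0.03,-0.403,0,0.106],[-0.03,-0.403,0,0.106],[-0.03,-0.403,0,0.106]], "jaw": 0.64}}

```text
time_s: 90.3
tcp_pos: [0.4336, -0.3572, 0.1043]
ee_rot: [0.007, 0.997, -0.074, -0.002]
force: [0.4, -0.1, -0.0]
width: 0.643
gripper_force: 0.0
```

Run:
```python
from h import *
o=readout.get_obs(); print(o['tcp_pos'],o['ee_rot'])
for n in('top','side'):
    for i in items(shot(n,4)): print(n,*i)
```

```text
[ 0.43358921 -0.35723989  0.1043144 ] [ 0.00700874  0.99725382 -0.07370844 -0.00165974]
top brass 283 [197.1 180.5] 0.0442 [638.   65.2  49.7  49.5 -84.4] [636.9  64.8]
top brass 356 [159.8 185.7] 0.0441 [628.  176.   91.5  33.8 -86.9] [627.3 175.3]
top brass 400 [201. 207.] 0.0441 [560.1  56.4  90.1  36.5 -84.8] [559.3  56.1]
top brass 403 [162.4 212.5] 0.0441 [549.2 169.6  91.4  36.1 -84.8] [549. 169.]
top brass 422 [164.8 238.3] 0.0441 [474.9 163.3  91.7  36.5 -85. ] [474.5 162.6]
side brass 183 [305.5 185. ] 0.0318 [ 432.6 -355.3   87.2   39.9  -11.4] [ 432.4 -352.9]
side brass 613 [223.6 272.1] 0.0434 [549.8 112.5 203.5  36.5 -84.9] [548.7 121. ]
side brass 323 [192.1 278.8] 0.0434 [625.3 175.4  89.5  36.7 -86.7] [624.6 176.7]
side brass 218 [245.7 285.6] 0.0431 [472.8 151.4  67.3  36.4 -82. ] [472.2 150.1]
side orange 214 [204.7 250.6] 0.0432 [632.8  65.   51.   49.4 -87. ] [632.6  66.9]
```

Call:
{"fn": "drive_tool", "kwargs": {"deltas": [[0,0.015,-0.4,0],[0,0,-0.4,0],[0,0,-0.4,0],[0,0,-0.27,0],[0,0,-0.11,0],[0,0,0,0],[0,0,0,0],[0,0,0,0]]}}

```text
time_s: 91.5
tcp_pos: [0.4353, -0.3547, -0.0219]
ee_rot: [0.007, 0.997, -0.075, -0.001]
force: [-0.4, 0.6, 0.3]
width: 0.642
gripper_force: 0.0
```

Call:
{"fn": "drive_tool", "kwargs": {"deltas": [[0,0,0,0],[0,0,0,0],[0,0,0,0],[0,0,0,0],[0,0,0,0],[0,0,0,0],[0,0,0,0],[0,0,0,0]], "jaw": 0}}

```text
time_s: 92.3
tcp_pos: [0.4353, -0.3552, -0.0217]
ee_rot: [0.007, 0.997, -0.075, -0.001]
force: [-1.1, -0.3, 6.4]
width: 0.402
gripper_force: 60.7
```

Call:
{"fn": "drive_tool", "kwargs": {"deltas": [[0,0,0.2,0],[0,0,0.4,0],[0,0,0.5,0],[0,0,0.3,0],[0,0,0,0],[0,0,0,0],[0,0,0,0],[0,0,0,0]]}}

```text
time_s: 93.1
tcp_pos: [0.4336, -0.3532, 0.0876]
ee_rot: [0.006, 0.997, -0.075, -0.003]
force: [0.7, -0.1, -2.5]
width: 0.405
gripper_force: 60.6
```

Call:
{"fn": "drive_tool", "kwargs": {"deltas": [[0.038,0.315,0,-0.106],[0.038,0.315,0,-0.106],[0.038,0.315,0,-0.106],[0.038,0.315,0,-0.106],[0.038,0.315,0,-0.106],[0.038,0.315,0,-0.106],[0.038,0.315,0,-0.106],[0.038,0.315,0,-0.106]]}}

```text
time_s: 93.9
tcp_pos: [0.4581, -0.1514, 0.088]
ee_rot: [0.006, 0.917, -0.398, -0.005]
force: [-0.3, 0.2, -2.1]
width: 0.407
gripper_force: 60.5
```

Call:
{"fn": "drive_tool", "kwargs": {"deltas": [[0.038,0.315,0,-0.106],[0.038,0.315,0,-0.106],[0.038,0.315,0,-0.106],[0.038,0.315,0,-0.106],[0.038,0.315,0,-0.106],[0.038,0.315,0,-0.106],[0.038,0.315,0,-0.106],[0.038,0.315,0,-0.106]]}}

```text
time_s: 94.7
tcp_pos: [0.4824, 0.05, 0.0879]
ee_rot: [0.005, 0.737, -0.676, -0.006]
force: [0.6, 0.3, -1.8]
width: 0.402
gripper_force: 60.5
```

Call:
{"fn": "drive_tool", "kwargs": {"deltas": [[0,0,0,0],[0,0,-0.3,0],[0,0,-0.3,0],[0,0,-0.2,0],[0,0,0,0],[0,0,0,0],[0,0,0,0],[0,0,0,0]]}}

```text
time_s: 95.5
tcp_pos: [0.4836, 0.0489, 0.0255]
ee_rot: [0.004, 0.738, -0.675, -0.005]
force: [0.6, -1.0, -1.8]
width: 0.406
gripper_force: 60.5
```

Call:
{"fn": "drive_tool", "kwargs": {"deltas": [[0,0,-0.15,0],[0,0,-0.1,0],[0,0,-0.05,0],[0,0,0,0],[0,0,-0.03,0],[0,0,-0.03,0],[0,0,0,0],[0,0,0,0]]}}

```text
time_s: 96.3
tcp_pos: [0.483, 0.0491, -0.004]
ee_rot: [0.004, 0.738, -0.675, -0.006]
force: [-0.3, 0.1, -2.0]
width: 0.403
gripper_force: 60.6
```

Call:
{"fn": "drive_tool", "kwargs": {"deltas": [[0,0,-0.03,0],[0,0,0,0],[0,0,-0.03,0],[0,0,0,0],[0,0,0,0],[0,0,0,0],[0,0,0,0],[0,0,0,0]]}}

```text
time_s: 97.1
tcp_pos: [0.483, 0.0491, -0.0088]
ee_rot: [0.004, 0.738, -0.675, -0.006]
force: [1.3, -0.2, -2.2]
width: 0.406
gripper_force: 60.6
```

Call:
{"fn": "drive_tool", "kwargs": {"deltas": [[0,0,0,0],[0,0,0,0],[0,0,0,0],[0,0,0,0],[0,0,0.2,0],[0,0,0.4,0],[0,0,0.5,0],[0,0,0.5,0]], "jaw": 0.6}}

```text
time_s: 97.9
tcp_pos: [0.4824, 0.0488, 0.1203]
ee_rot: [0.005, 0.738, -0.675, -0.006]
force: [-0.2, 0.7, -0.5]
width: 0.601
gripper_force: 0.0
```

Call:
{"fn": "drive_tool", "kwargs": {"deltas": [[0,-0.3,0.5,0],[0,-0.3,0.5,0],[0,-0.3,0.5,0],[0,-0.3,0.3,0],[0,-0.4,0,0],[0,-0.4,0,0],[0,-0.4,0,0],[0,0,0,0]]}}

```text
time_s: 98.7
tcp_pos: [0.4816, -0.1483, 0.2641]
ee_rot: [0.004, 0.735, -0.678, -0.005]
force: [-1.1, -0.4, -0.3]
width: 0.596
gripper_force: 0.0
```

Run:
```python
from h import *
o=readout.get_obs(); print(o['tcp_pos'],o['ee_rot'])
for n in('top','side'):
    f=shot(n,4); cv2.imwrite(f'pics/{n}9.png',cv2.cvtColor(f['img'],cv2.COLOR_RGB2BGR))
    for i in items(f): print(n,*i)
    C=clean(f); hsv=cv2.cvtColor(f['img'],cv2.COLOR_RGB2HSV); k=(hsv[...,1]>150)&(C[...,2]>.2)&(C[...,2]<.26)&(C[...,1]>.2); print('knob',C[k].mean(0))
```

```text
[ 0.48155898 -0.14825408  0.26406831] [ 0.00375122  0.73505015 -0.67798644 -0.00464638]
top brass 281 [197.2 180.6] 0.0442 [638.1  65.5  49.5  49.4   5.7] [637.   64.9]
top brass 355 [159.6 185.6] 0.044 [628.  175.9  91.   33.5 -86.1] [627.3 175.7]
top brass 98 [190.5 206.2] 0.0442 [566.5  88.2  50.   25.9 -47. ] [562.8  86.6]
top brass 404 [162.4 212.5] 0.0444 [549.4 169.5  91.5  36.  -84.8] [549.  168.6]
top brass 189 [156.5 237.5] 0.0441 [473.4 178.   62.2  36.5 -85. ] [475.8 185.7]
knob [0.42354794 0.31835483 0.23742288]
side brass 621 [223.7 272.3] 0.0434 [549.7 113.2 202.9  36.9 -85.1] [548.7 120.8]
side brass 517 [250.3 272. ] 0.0432 [478.5  93.8 176.4  37.  -83.9] [478.  94.]
side brass 321 [192.2 279. ] 0.0434 [625.4 175.   90.7  36.9 -86.7] [624.6 176.5]
side orange 214 [204.7 250.6] 0.043 [632.8  66.2  53.3  48.5 -86.3] [632.6  66.9]
knob [0.4143659  0.32872589 0.2304698 ]
```

View pics/side9.png

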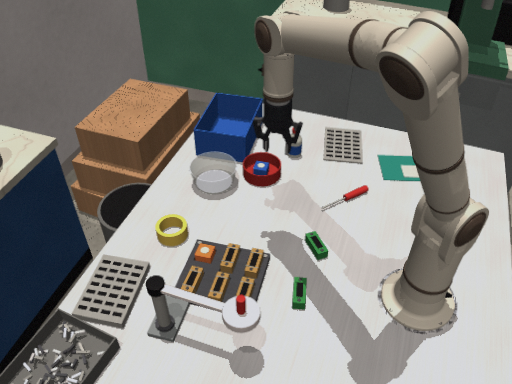

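The side view confirms five shells and the orange tag seated in the pallet, the blue tag in the tin, and the lamp out with its knob at (241,303). Next is the lamp's return swing.

Call:
{"fn": "drive_tool", "kwargs": {"deltas": [[-0.05,0.368,0,0.119],[-0.05,0.368,0,0.119],[-0.05,0.368,0,0.119],[-0.05,0.368,0,0.119],[-0.05,0.368,0,0.119],[-0.05,0.368,0,0.119],[-0.05,0.368,0,0.119],[-0.05,0.368,0,0.119]]}}

```text
time_s: 99.9
tcp_pos: [0.4504, 0.0947, 0.2632]
ee_rot: [0.006, 0.934, -0.356, -0.004]
force: [0.3, 0.3, -0.0]
width: 0.602
gripper_force: 0.0
```

Call:
{"fn": "drive_tool", "kwargs": {"deltas": [[-0.05,0.368,0,0.119],[-0.05,0.368,0,0.119],[-0.05,0.368,0,0.119],[-0.05,0.368,0,0.119],[-0.05,0.368,0,0.119],[-0.05,0.368,0,0.119],[-0.05,0.368,0,0.119],[-0.05,0.368,0,0.119]]}}

```text
time_s: 100.7
tcp_pos: [0.4181, 0.3301, 0.263]
ee_rot: [0.007, 1.0, 0.01, -0.001]
force: [-0.2, 0.4, 0.5]
width: 0.601
gripper_force: 0.0
```

Call:
{"fn": "drive_tool", "kwargs": {"deltas": [[0,0,0,0],[0,0,0,0],[0,0,0,0],[0,0,0,0],[0,0,0,0],[0,0,0,0],[0,0,0,0],[0,0,0,0]]}}

```text
time_s: 101.5
tcp_pos: [0.419, 0.3281, 0.2632]
ee_rot: [0.007, 1.0, 0.007, -0.001]
force: [0.1, 0.6, -0.2]
width: 0.604
gripper_force: 0.0
```

Call:
{"fn": "drive_tool", "kwargs": {"deltas": [[0,-0.075,0,0],[0,0,-0.3,0],[0,0,-0.3,0],[0,0,-0.3,0],[0,0,-0.27,0],[0,0,0,0],[0,0,0,0],[0,0,0,0]]}}

```text
time_s: 102.3
tcp_pos: [0.4199, 0.3224, 0.1709]
ee_rot: [0.006, 1.0, 0.007, -0.001]
force: [0.1, 0.7, -0.0]
width: 0.6
gripper_force: 0.0
```

Call:
{"fn": "drive_tool", "kwargs": {"deltas": [[0,0,0,0],[0,0,0,0],[0,0,0,0],[0,0,0,0],[0,0,0,0],[0,0,0,0],[0,0,0,0],[0,0,0,0]], "jaw": 0.33}}

```text
time_s: 103.1
tcp_pos: [0.419, 0.3221, 0.1695]
ee_rot: [0.007, 1.0, 0.007, -0.001]
force: [-0.1, -0.2, -0.3]
width: 0.329
gripper_force: 0.0
```

Call:
{"fn": "drive_tool", "kwargs": {"deltas": [[0.032,-0.208,0,0.096],[0.032,-0.208,0,0.096],[0.032,-0.208,0,0.096],[0.032,-0.208,0,0.096],[0.092,-0.189,0,0.096],[0.092,-0.189,0,0.096],[0.092,-0.189,0,0.096],[0.092,-0.189,0,0.096]]}}

```text
time_s: 103.9
tcp_pos: [0.4589, 0.1953, 0.1697]
ee_rot: [0.006, 0.952, 0.305, 0.001]
force: [0.0, 2.2, 0.2]
width: 0.331
gripper_force: 0.8
```

Call:
{"fn": "drive_tool", "kwargs": {"deltas": [[0.144,-0.153,0,0.096],[0.144,-0.153,0,0.096],[0.144,-0.153,0,0.096],[0.144,-0.153,0,0.096],[0.183,-0.103,0,0.096],[0.183,-0.103,0,0.096],[0.183,-0.103,0,0.096],[0,0,0,0]]}}

```text
time_s: 104.7
tcp_pos: [0.5502, 0.1196, 0.1698]
ee_rot: [0.007, 0.841, 0.541, 0.003]
force: [0.7, -0.3, -0.2]
width: 0.334
gripper_force: 0.0
```

Call:
{"fn": "drive_tool", "kwargs": {"deltas": [[0.183,-0.103,0,0.096],[0.06,-0.02,0,0],[0,0,0,0],[0,0,0,0],[0,0,0,0],[0,0,0,0],[0,0,0,0],[0,0,0,0]]}}

```text
time_s: 105.5
tcp_pos: [0.5633, 0.1135, 0.1686]
ee_rot: [0.003, 0.82, 0.572, -0.0]
force: [-9.9, 1.6, 5.6]
width: 0.33
gripper_force: 5.1
```

Call:
{"fn": "drive_tool", "kwargs": {"deltas": [[-0.06,0.03,0,0],[0,0,0,0],[0,0,0,0],[0,0,0,0],[0,0,0.2,0],[0,0,0.4,0],[0,0,0.5,0],[0,0,0.5,0]], "jaw": 0.45}}

```text
time_s: 106.3
tcp_pos: [0.5634, 0.1133, 0.3]
ee_rot: [0.007, 0.82, 0.572, 0.003]
force: [0.2, 0.3, -0.2]
width: 0.45
gripper_force: 0.0
```

Call:
{"fn": "drive_tool", "kwargs": {"deltas": [[-0.1,-0.4,0,0],[-0.1,-0.4,0,0],[-0.1,-0.4,0,0],[-0.1,-0.4,0,0],[-0.1,-0.4,0,0],[-0.1,-0.4,0,0],[-0.1,-0.4,0,0],[-0.1,-0.4,0,0]]}}

```text
time_s: 107.1
tcp_pos: [0.4991, -0.1439, 0.2989]
ee_rot: [0.007, 0.82, 0.572, 0.004]
force: [0.4, -0.4, -0.1]
width: 0.451
gripper_force: 0.0
```

Call:
{"fn": "drive_tool", "kwargs": {"deltas": [[0,-0.4,0,0],[0,-0.4,0,0],[0,-0.3,0,0],[0,0,0,0],[0,0,0,0],[0,0,0,0],[0,0,0,0],[0,0,0,0]]}}

```text
time_s: 107.9
tcp_pos: [0.4997, -0.2289, 0.2976]
ee_rot: [0.006, 0.819, 0.574, 0.003]
force: [-0.3, -0.1, 0.6]
width: 0.452
gripper_force: 0.0
```

Run:
```python
from h import *
o=readout.get_obs(); print(o['time_s'],o['tcp_pos'],o['force'])
for n in('top','side'):
    f=shot(n,4); cv2.imwrite(f'pics/{n}10.png',cv2.cvtColor(f['img'],cv2.COLOR_RGB2BGR))
    C=clean(f); hsv=cv2.cvtColor(f['img'],cv2.COLOR_RGB2HSV); k=(hsv[...,1]>150)&(C[...,2]>.2)&(C[...,2]<.26)&(C[...,1]>.05)
    p=C[k].mean(0); v=p[:2]-[.639,.3235]; print(n,'knob',p,np.degrees(np.arctan2(v[1],v[0])))
    for i in items(f): print(n,*i)
```

```text
107.9 [ 0.49965735 -0.22885835  0.29764842] [-0.32605926 -0.08452344  0.59100062]
top knob [0.55813566 0.11260304 0.24308275] -110.97835015505976
top brass 280 [197.2 180.5] 0.044 [638.1  65.2  49.7  49.4   5.3] [637.1  64.9]
top brass 36 [152.  181.3] 0.0432 [638.9 197.5  41.3   9.  -85.4] [639.3 197.1]
top brass 383 [203.2 206.4] 0.0443 [560.2  54.7  87.2  36.2 -84.7] [559.5  54. ]
top brass 222 [156.6 215. ] 0.0441 [549.4 170.8  88.9  36.3 -84.7] [543.1 183.9]
top brass 416 [203.9 232.6] 0.0441 [485.4  50.3  90.3  36.3 -84.4] [485.2  50. ]
top brass 423 [164.8 238.1] 0.044 [474.8 163.2  91.2  36.4 -84.8] [474.5 162.5]
side knob [0.55529002 0.12012019 0.22869797] -112.37179003764223
side brass 596 [222.7 275.6] 0.0433 [549.4 113.4 200.9  36.8 -85.2] [547.7 125.2]
side brass 636 [247.8 279.7] 0.0433 [477.1 106.7 202.5  37.4 -83.8] [475.8 112.8]
side brass 335 [191.  282.2] 0.0433 [625.1 175.3  89.9  37.1 -87.3] [624.6 177.9]
side orange 56 [207.6 254.2] 0.0433 [617.1  75.6  31.9  22.9  75.4] [618.   76.9]
```

View pics/side10.png

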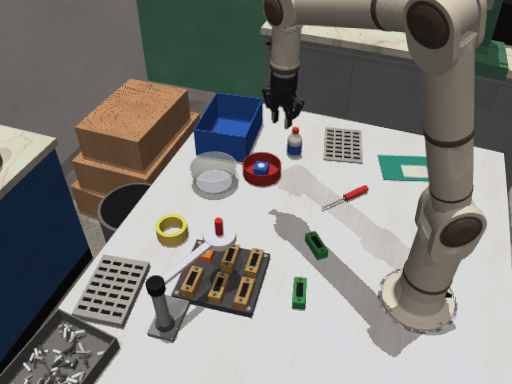

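The lamp has turned about 69° (1.2 rad) back to its inner stop with the knob over the pallet's middle, everything else is seated, and the arm is clear of everything.

```bash
python3 -c "
from rig import job
print(job.hand_in())"
```

```text
the job is handed in; nothing more can be done
None
```

I handed the job in at about 108 s (the hand-in returned no verdict): the cameras showed the lamp swung out and back to its inner stop, the blue tag in the tin, and the orange tag and all five shells seated; the fingertips measured 38 mm higher than the reported TCP, so the first lamp swing passed over the knob, and I corrected for that.

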